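# Put the medicines away in the child-safe cabinet

### The job

Put the medicines away in the locked child-safe cabinet: press the release button in the grip of its lever while swinging the lever down to level, swing the door open, stand every medicine that is out on the counter (pill bottle, dropper bottle, ointment jar, corked vial: whichever are there) upright in the wooden tray and push the loaded tray along the counter all the way into the cabinet. Then shut the door and swing the lever back fully upright so that it locks. Leave the tumbler, face brush and hair clip on the glass shelf where they are.

Things in the scene. Friction and masses are not known exactly. Their poses are not given: they have to be found in the camera images.
- cab_mouth (a point): Light-wood medicine cabinet fixed on the counter, 220 mm wide, 170 deep, 235 high, with a glass top and no floor of its own (the counter runs through). This point is the middle of its front plane at counter level; x points into the cabinet (level), y to its left as one faces it, z up. The opening behind the door is 196 mm wide, 225 high and the inside is 158 deep. Its right side carries a clear rack with three toothbrushes.
- door (a joint): Angle of the cabinet door in rad: 0 shut, grows as it opens towards the outside, up to 1.75; turns anticlockwise seen from above. The panel is 220 mm wide, 16 thick, covers the whole front, lower edge 4 mm above the counter; light friction, stays where it is left. While the lever is up (below about 1 rad) a tongue on the lever's shaft locks it shut, or keeps it from shutting.
- door_hinge (a point): Point on the door's upright hinge axis, at the front right corner of the cabinet (in the front plane, at cab_mouth's y = -110 mm), at the height of the lever's pivot, 195 mm above the counter.
- lever_hub (a point): Point on the pivot axis of the latch lever, in the mid-thickness of the lever bar, 50 mm out from the door's outer face, 40 mm below the door's top and 188 mm from the hinge along the door (32 mm from its free edge). It moves with the door; its axes are the door's: x inward through the door, y from hinge to free edge, z up. The pivot axis is along x. Its lock case on the door is 56 wide, 78 high, 10 thick.
- lever (a joint): Angle of the latch lever in rad: 0 upright (locked), 1.571 level, pointing towards the hinge side; stays where it is left (friction about 0.15 N m). At 0 a pin holds it, with up to 0.05 rad of play; it can leave 0 only while the release button is pressed in more than about 4 mm. Coming back up the pin clicks in by itself, pressed or not.
- lever_grip (a point): Middle of the lever's grip, 82 mm from the pivot: an aluminium bar 24 mm wide, 18 thick (along the pivot axis) and 70 long, its end 114 mm from the pivot, with 41 mm of free room between it and the door. Its z points from the pivot along the bar. Level, it is also the handle to pull the door by.
- release (a joint): Travel in m of the black release button (15 x 36 mm) in the outer face of the grip, at lever_grip: 0 out, 0.006 fully pressed towards the door; stands 8 mm proud of the grip, needs 2.5 to 5.5 N, springs back. Closing a gripper over the grip along the pivot axis, one finger behind it and one on the button, presses it.
- tray_mid (a point): Loose medium-brown wooden tray, 130 mm (its x) by 160 mm (its y), 20 high, walls and floor 5 thick, 0.2 kg, on the counter in front of the cabinet, clear of the door's swing; the point is its centre, 10 mm above its underside. Its x points roughly into the cabinet.
- pills_mid (a point): Amber pill bottle with a white cap, 42 mm diameter, 52 high; centre, half-way up (z up when upright). May be absent.
- dropper_mid (a point): Amber dropper bottle: body 34 mm diameter and 44 high, black collar 23 mm diameter up to 56, small rubber bulb to 68. The point is on its axis 28 mm above its foot. May be absent.
- jar_mid (a point): White ointment jar with a metal lid, 40 mm diameter, 38 high; centre. May be absent.
- vial_mid (a point): Clear glass vial with a cork: glass 32 mm diameter and 44 high, cork 22 mm up to 56; centre, 28 mm above its foot. May be absent.
- tumbler_mid (a point): Bystander: stainless steel tumbler, 64 mm diameter, 85 high, on the low glass shelf (240 x 100 mm, top 48 mm above the counter); centre.
- facebrush_mid (a point): Bystander: silicone face brush lying on the glass shelf, round head 58 mm with a handle, 120 long; centre of its head.
- hairclip_mid (a point): Bystander: black hair clip on the glass shelf, 70 mm long; near its centre.
Things that resemble listed ones, but are neither listed nor needed, are in the scene too. Several things look just like the part that bears tray_mid: the one meant starts farthest to the robot's left. Leave any green look-alike of the part that bears pills_mid alone.

How it is judged (in metres and radians):
On the way, in this order (a step that is already met when the one before it is completed fails the run):
1. the lever is swung away from upright with its release button pressed (value of joint release above 0.003 m and value of joint lever above 0.1 rad).
2. the lever is level (value of joint lever above 1.25 rad), for 0.1 s.
3. the door is swung open (value of joint door above 1.25 rad), for 0.1 s.
4. the tray, with every medicine that is present standing upright in it, is wholly inside the cabinet (x of tray_mid in the frame of cab_mouth above 0.066 m and y of tray_mid in the frame of cab_mouth between -0.035 and 0.035 m and height (world z) of tray_mid below 0.02 m and angle between tray_mid's own z axis and vertical below 0.08 rad and x of pills_mid in the frame of tray_mid between -0.06 and 0.06 m and y of pills_mid in the frame of tray_mid between -0.075 and 0.075 m and z of pills_mid in the frame of tray_mid between 0.017 and 0.029 m and angle between each of pills_mid, dropper_mid, jar_mid, vial_mid's own z axis and vertical below 0.2 rad and x of dropper_mid in the frame of tray_mid between -0.06 and 0.06 m and y of dropper_mid in the frame of tray_mid between -0.075 and 0.075 m and z of dropper_mid in the frame of tray_mid between 0.019 and 0.031 m and x of jar_mid in the frame of tray_mid between -0.06 and 0.06 m and y of jar_mid in the frame of tray_mid between -0.075 and 0.075 m and z of jar_mid in the frame of tray_mid between 0.01 and 0.022 m and x of vial_mid in the frame of tray_mid between -0.06 and 0.06 m and y of vial_mid in the frame of tray_mid between -0.075 and 0.075 m and z of vial_mid in the frame of tray_mid between 0.019 and 0.031 m), for 0.2 s.
5. the door is shut with the lever still down (value of joint door below 0.035 rad and value of joint lever above 1 rad), for 0.1 s.
At the end, for the whole second after the job is handed in: Every medicine present stands upright (within 0.2 rad) on the tray's floor, the tray flat and wholly inside the cabinet (rear edge 1 mm or more behind the front plane), the door shut (under 0.03 rad), the lever upright (under 0.08 rad) with its button sprung out (all of step 4 and value of joint door below 0.03 rad and value of joint lever below 0.08 rad and value of joint release below 0.002 m); the robot touches nothing.
It fails at once if the tumbler is moved more than 30 mm (distance of tumbler_mid from where it was at the start of the episode above 0.03 m).
It fails at once if the face brush is moved more than 30 mm (distance of facebrush_mid from where it was at the start of the episode above 0.03 m).
It fails at once if the hair clip is moved more than 30 mm (distance of hairclip_mid from where it was at the start of the episode above 0.03 m).
Of pills, dropper, jar, vial only 2 to 4 are there at a start; the rules pass over those that are not, and their reading is None.
At some moment in a run one of jar, pills may be knocked a few centimetres aside while the robot is not near it.
Once in a run the grip may slacken for a moment while it holds something.
It also fails if it takes over 200 s, if anything falls off the work surface, if the arm or the gripper's body presses on something with over 40 N, if the wrist force passes 120 N, or if a joint passes its speed limit or range.

### The arm

A 6-joint arm with a two-finger parallel gripper is mounted at the origin on the work surface. World frame = base frame: x ahead of the robot, y to its left, z up, the work surface at z = 0. Lengths are in m, angles in degrees, forces in N, time in s.
With the tool pointing down it reaches from about 0.35 to 0.875 m from the base axis. Payload 4.2 kg.
Tool frame: the origin (TCP) lies midway between the tips of the shut fingers; the grasp point (between the pads) lies 19 mm behind it; y points along the fingers, z is the direction in which the jaws open and shut, and the axes are right-handed (so a half turn about y gives the same grasp; the last joint's range is limited). The gripper opens to 87 mm and grips with 3 to 60 N. Pads are 19 mm wide; open, the fingers measure 117 mm over their backs; the gripper's body (75 mm by 190 mm) begins 51 mm behind the grasp point.
Start: joints at [82.999, 22.042, 0.453, 0, -68.411, -14.817], TCP at [0.232, 0.58, 0.223] pointing down, gripper open.
Joint ranges: [-179.83, 179.83], [-69.29, 118.12], [-61.27, 80.66], [-181.25, 117.63], [-171.15, -9.14], [-177.46, 177.46]. Speed limits (degrees/s): [159.86, 159.86, 180, 180, 180, 180].

### API

Orientations are given as [roll, pitch, yaw] about the fixed x, y, z axes, in that order (R = Rz(yaw) Ry(pitch) Rx(roll)).
In Python, from workcell import env gives the robot as it stands. The module is installed in compiled form; this text tells all that it offers. Calls block until the motion is done:
- env.goto(position, orientation): joint-space move of the TCP to a pose.
- env.move_straight(position, rotation=None, rate=0.15, force_limit=None): straight line of the TCP; rotation=None keeps the orientation; rate is the mean speed in m/s. With force_limit (N) it stops when the force on the tool has changed by that much, and returns True; else False.
- env.set_joints(angles): joint-space move.
- env.gripper_to(opening, grasp_force=None): opening from 0.0 (shut) to 1.0 (fully open); grasp_force is the grip in N (None keeps the last); returns when the fingers have stopped.
- env.dwell(seconds).
- env.inverse_kinematics(position, orientation): joint angles nearest the present ones, or None.
- env.read_state(): the state.
- env.grab_frame(name): name is "side" or "top"; returns a dict with "image" (420x560x3 uint8, blue, green, red), "fx", "fy", "cx", "cy" (pixels), "position" and "orientation" of the camera in the world. Camera axes: x right, y up, looking along -z (the intrinsics and any distortion apply to the point x, -y, -z); pixel columns grow to the right and rows downward; lengths in m; the calibration is good to about 2 mm. A picture is of the moment at which its call begins. There is no depth.
A pose or a line that the arm cannot do raises env.Unreachable and nothing moves.
- env.close_job(): hands the job in, once; it reports no verdict.
Trained networks look in a picture, given as the dict that the camera call returned (one of the last four; its "shot" number tells which), for a name from the list of things; names that differ only in an ending like _2 or _b are one class to them, and where a whole thing is asked for, a point or a joint stands for the part that bears it (a point fixed in the world has none). Each returns a list of dicts, best first, with "score" (0 to 1); they miss things now and then, are a little off and sometimes report something else, mostly with a low value. They report only what shows in the picture. A call takes as long as a camera call. They do not tell look-alikes from the thing itself.
- env.search_frame(picture, thing): "xyz" ([x, y, z] in m, in world coordinates, good to about 4 mm: the middle of the surface that is visible of it).
- env.trace(picture, thing): "mask" (420x560 bool, what is visible of it).
The state is a dict: "clock": time; "joint_positions": joint angles; "qvel": joint speeds; "joint_torque": joint torques, N m; "position": TCP position; "tool_rot": TCP orientation; "force": force on the tool from outside, world axes, zero at the start; "wrist_torque": the same for the moment, N m; "opening": opening from 0.0 (shut) to 1.0 (fully open).
Only numpy, scipy, OpenCV 4.12 (cv2) and the standard library are available. Lean on these libraries where they do the work, as an engineer would, in place of code of your own. Each camera call takes 0.05 s, during which the arm holds its last target.

## Working session

There is one attempt and no reset: what is moved stays moved. The work goes in short steps, each a Python script; the robot and the scene stay as the last script left them, time stands still between calls to the robot, and variables do not carry over. Pictures are saved under pics/ and viewed, and the job is handed in when it is done.

```bash
ls; mkdir -p pics; cat > h.py <<'E'
import numpy as np, cv2
from workcell import env
def snap(cam,name):
    f=env.grab_frame(cam); cv2.imwrite(f'pics/{name}.png',f['image']); return f
E
python3 - <<'E'
from h import *
for c in ('side','top'):
    f=snap(c,c+'0'); print({k:v for k,v in f.items() if k!='image'})
s=env.read_state(); print(s)
E
```

```text
pics
{'fx': 405.741097112914, 'fy': 405.741097112914, 'cx': 282.3265596198228, 'cy': 206.66220603208282, 'position': array([ 0.32908124, -0.93869209,  0.81301199]), 'orientation': array([ 53.78527019,   1.34025739, -11.36540756]), 'shot': 1}
{'fx': 519.6389361619862, 'fy': 519.6389361619862, 'cx': 280.5437139555852, 'cy': 210.6323221520612, 'position': array([ 0.39987191, -0.12405648,  1.39014513]), 'orientation': array([  3.8215704 ,   0.3564739 , -90.34728021]), 'shot': 2}
{'clock': 0.1, 'joint_positions': array([ 8.29984682e+01,  2.20873599e+01,  3.88379640e-01, -2.60773735e-02,
       -6.84120362e+01, -1.48175732e+01]), 'qvel': array([-0.1065995 , -0.16473844,  0.11284876,  0.05784489,  0.10447373,
       -0.05137939]), 'joint_torque': array([ 7.40517298e-04, -3.91689670e+01,  1.87937772e+01,  4.23186377e+00,
        1.34980169e-02, -7.32283115e-05]), 'position': array([0.23206862, 0.57973879, 0.22156172]), 'tool_rot': array([-8.98864769e+01,  4.96834881e-03,  1.58171282e+02]), 'force': array([0.45848502, 0.52699792, 0.13659397]), 'wrist_torque': array([-0.04649573,  0.01060607, -0.01685651]), 'opening': 0.996130787417289}
```

View pics/side0.png

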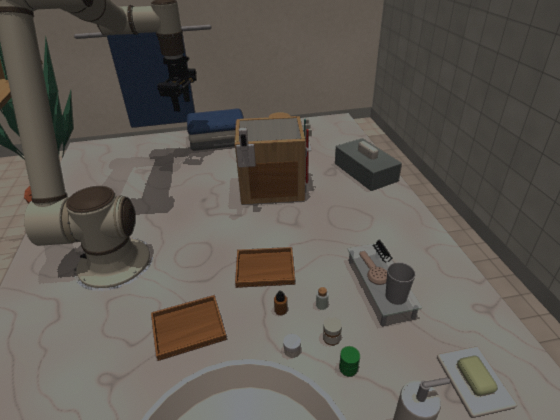

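View pics/top0.png

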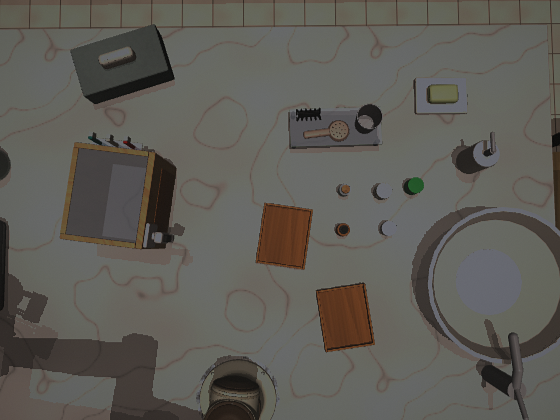

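```bash
cat >> h.py <<'E'
from scipy.spatial.transform import Rotation as Rot
def proj(f,P):
    R=Rot.from_euler('xyz',f['orientation'],degrees=True).as_matrix()
    c=R.T@(np.asarray(P,float)-f['position']); x,y,z=c[0],-c[1],-c[2]
    return np.array([f['fx']*x/z+f['cx'],f['fy']*y/z+f['cy']])
def ray(f,uv,z):
    R=Rot.from_euler('xyz',f['orientation'],degrees=True).as_matrix()
    d=R@np.array([(uv[0]-f['cx'])/f['fx'],-(uv[1]-f['cy'])/f['fy'],-1.])
    return f['position']+d*(z-f['position'][2])/d[2]
E
python3 - <<'E'
from h import *
a=cv2.imread('pics/side0.png');b=cv2.imread('pics/top0.png')
cv2.imwrite('pics/z1.png',np.hstack([cv2.resize(a[270:390,250:380],None,fx=3,fy=3,interpolation=2),cv2.resize(b[165:255,320:440],None,fx=3,fy=3,interpolation=2)[:360] if 0 else cv2.resize(b[165:255,320:440],(390,360),interpolation=2)]))
cv2.imwrite('pics/z2.png',np.hstack([cv2.resize(a[100:220,220:330],(400,436),interpolation=2),cv2.resize(b[120:260,50:190],(400,436),interpolation=2)]))
fs={c:env.grab_frame(c) for c in('side','top')}
for t in ['door','lever','lever_hub','lever_grip','release','tray_mid','pills_mid','dropper_mid','jar_mid','vial_mid','tumbler_mid','facebrush_mid','hairclip_mid','cab_mouth','door_hinge']:
    for c,f in fs.items():
        try: print(t,c,[(np.round(d['xyz'],3).tolist(),round(d['score'],2),proj(f,d['xyz']).round().tolist()) for d in env.search_frame(f,t)])
        except Exception as e: print(t,c,repr(e))
E
```

```text
door side [([0.503, 0.175, 0.136], 0.65, [272.0, 170.0])]
door top [([0.499, 0.174, 0.199], 0.59, [154.0, 203.0])]
lever side [([0.414, 0.129, 0.263], 0.64, [243.0, 144.0])]
lever top [([0.42, 0.129, 0.292], 0.76, [164.0, 236.0])]
lever_hub side [([0.496, 0.18, 0.138], 0.9, [270.0, 169.0])]
lever_hub top [([0.497, 0.177, 0.2], 0.72, [153.0, 204.0])]
lever_grip side [([0.418, 0.132, 0.263], 0.71, [244.0, 144.0]), ([0.437, -0.407, 0.038], 0.18, [291.0, 345.0])]
lever_grip top [([0.415, 0.132, 0.294], 0.63, [162.0, 239.0])]
release side [([0.437, -0.405, 0.04], 0.75, [291.0, 343.0]), ([0.418, 0.122, 0.277], 0.42, [245.0, 141.0])]
release top []
tray_mid side [([0.206, -0.286, 0.005], 0.88, [187.0, 328.0]), ([0.417, -0.128, 0.006], 0.67, [263.0, 268.0])]
tray_mid top [([0.42, -0.124, 0.006], 0.73, [284.0, 238.0]), ([0.21, -0.283, 0.003], 0.68, [345.0, 317.0]), ([0.499, 0.177, 0.196], 0.51, [153.0, 203.0])]
pills_mid side [([0.54, -0.396, 0.049], 0.78, [335.0, 329.0]), ([0.545, -0.473, 0.052], 0.7, [348.0, 358.0])]
pills_mid top [([0.536, -0.376, 0.05], 0.78, [381.0, 192.0]), ([0.55, -0.4
[... 646 characters left out ...]
62, [399.0, 283.0])]
tumbler_mid top [([0.722, -0.339, 0.085], 0.82, [367.0, 118.0])]
facebrush_mid side [([0.69, -0.258, 0.061], 0.82, [375.0, 272.0]), ([0.499, 0.179, 0.136], 0.58, [271.0, 170.0]), ([0.508, 0.182, 0.179], 0.28, [273.0, 157.0])]
facebrush_mid top [([0.689, -0.254, 0.062], 0.68, [333.0, 133.0])]
hairclip_mid side [([0.736, -0.196, 0.074], 0.54, [383.0, 249.0])]
hairclip_mid top [([0.499, 0.178, 0.195], 0.67, [153.0, 203.0]), ([0.733, -0.188, 0.075], 0.52, [308.0, 115.0])]
cab_mouth side [([0.511, 0.185, 0.182], 0.73, [273.0, 156.0])]
cab_mouth top [([0.515, 0.252, 0.237], 0.92, [115.0, 195.0])]
door_hinge side []
door_hinge top [([0.499, 0.178, 0.194], 0.88, [153.0, 203.0])]
```

View pics/z1.png

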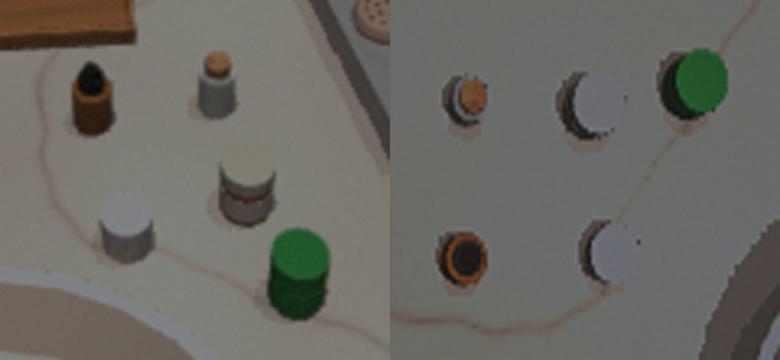

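View pics/z2.png

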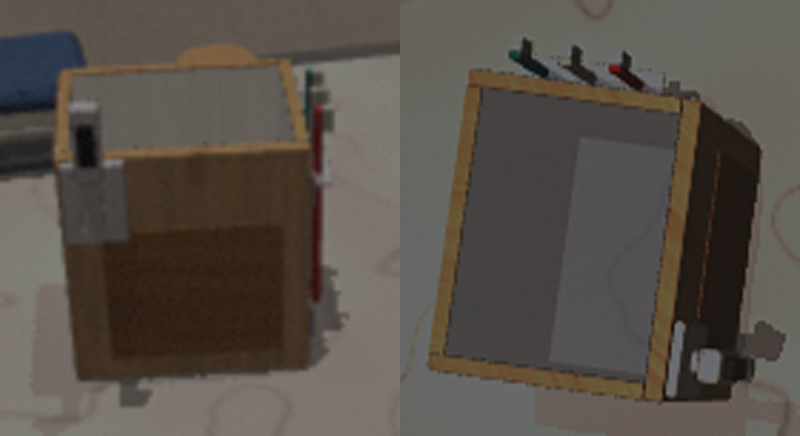

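```bash

python3 - <<'E'
from h import *
a=cv2.imread('pics/side0.png');b=cv2.imread('pics/top0.png')
b=cv2.convertScaleAbs(b,alpha=1.8)
cv2.imwrite('pics/z3.png',cv2.resize(b[130:255,55:185],(780,750)[:2],interpolation=2)[:600] if 0 else cv2.resize(b[135:255,55:185],(650,600),interpolation=2))
a=cv2.convertScaleAbs(a,alpha=1.8)
cv2.imwrite('pics/z4.png',cv2.resize(a[110:210,225:325],(600,600),interpolation=2))
E
```

```text
(no output)
```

View pics/z3.png

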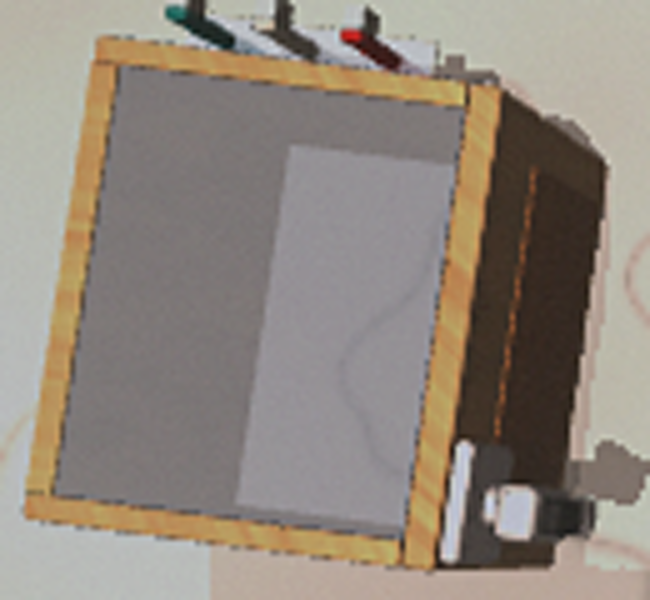

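View pics/z4.png

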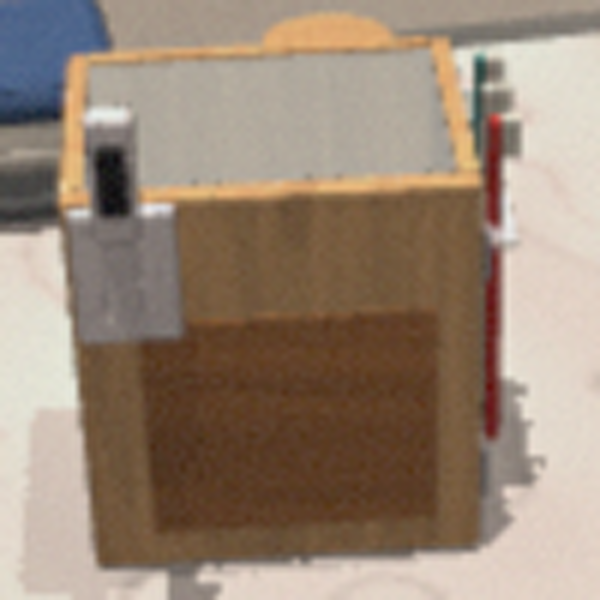

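```bash

python3 - <<'E'
from h import *
from scipy.optimize import least_squares
fs={c:env.grab_frame(c) for c in('side','top')}
T=[((98,38),(.17,-.11,.235)),((25,515),(.17,.11,.235)),((500,88),(-.016,-.11,.235)),((435,570),(-.016,.11,.235))]
S=[((98,567),(-.016,.11,.004)),((478,546),(-.016,-.11,.004)),((62,205),(-.016,.11,.235)),((480,188),(-.016,-.11,.235)),((70,55),(.17,.11,.235)),((447,38),(.17,-.11,.235))]
obs=[('top',55+u/5-.4,135+v/5-.4,p) for (u,v),p in T]+[('side',225+u/6-.4,110+v/6-.4,p) for (u,v),p in S]
def res(q,sub):
    c,s=np.cos(q[2]),np.sin(q[2]);r=[]
    for cam,u,v,p in sub:
        P=[q[0]+c*p[0]-s*p[1],q[1]+s*p[0]+c*p[1],p[2]]
        r+=list(proj(fs[cam],P)-[u,v])
    return np.array(r)
for n,sub in (('all',obs),('top',obs[:4]),('side',obs[4:])):
    o=least_squares(res,[.5,.19,1.57],args=(sub,),loss='soft_l1');print(n,o.x,np.degrees(o.x[2]));print(res(o.x,sub).round(1).tolist())
# tray corners via mask
for c,f in fs.items():
    for d in env.trace(f,'tray_mid'):
        m=d['mask'].astype(np.uint8);k,_=cv2.findContours(m,0,1);k=max(k,key=cv2.contourArea)
        r=cv2.minAreaRect(k);print(c,d['score'],r)
    f2=f
    for t in ['pills_mid','jar_mid','dropper_mid','vial_mid']:
        for d in env.trace(f,t):
            m=d['mask'];ys,xs=np.nonzero(m);print(c,t,round(d['score'],2),xs.min(),xs.max(),ys.min(),ys.max(),m.sum())
E
```

```text
all [0.50400097 0.193431   1.43888334] 82.44194245219667
[-0.3, -0.3, -0.7, 1.3, 0.9, -0.2, -0.1, 0.8, -0.0, 0.6, 0.8, 0.4, -0.3, 0.1, 1.2, -0.7, -0.1, 0.1, 0.6, -0.2]
top [0.50494978 0.1931396  1.44063444] 82.54227339030363
[-0.3, -0.6, -0.5, 1.0, 0.9, -0.6, 0.1, 0.3]
side [0.5027271  0.19471513 1.4341289 ] 82.16953298290012
[-0.5, 0.3, 0.4, 0.3, -0.8, -0.1, 0.7, -0.8, -0.3, -0.1, 0.4, -0.3]
side 0.73 ((185.57325744628906, 326.94903564453125), (48.98406982421875, 73.70184326171875), 73.61045837402344)
side 0.71 ((264.2243957519531, 266.4888000488281), (38.451969146728516, 60.1248893737793), 87.1375961303711)
side pills_mid 0.85 339 359 346 376 528
side pills_mid 0.67 323 342 316 344 473
side jar_mid 0.67 283 300 334 357 358
side dropper_mid 0.81 274 287 290 315 289
side vial_mid 0.81 316 328 287 309 247
top 0.67 ((283.6099853515625, 235.22998046875), (49.073211669921875, 61.09402847290039), 8.13010311126709)
top 0.59 ((344.8324890136719, 316.55010986328125), (63.93473434448242, 51.325801849365234), 81.46923065185547)
top pills_mid 0.78 404 423 177 194 269
top pills_mid 0.62 373 391 183 199 247
top pills_mid 0.36 151 173 232 242 219
top jar_mid 0.72 380 396 220 236 224
top jar_mid 0.7 152 173 232 242 205
top jar_mid 0.4 135 175 152 248 2722
top vial_mid 0.69 338 350 183 196 134
```

```bash
cat >> h.py <<'E'
YAW=np.radians(82.44); C=np.array([0.504,0.1935,0.]); 
LX=np.array([np.cos(YAW),np.sin(YAW),0]); LY=np.array([-LX[1],LX[0],0]); Z=np.array([0,0,1.])
HINGE=C-0.11*LY+0.195*Z
def loc(P): d=np.asarray(P)-C; return np.array([d@LX,d@LY,d[2]])
def wor(p): return C+p[0]*LX+p[1]*LY+p[2]*Z
def doorax(d):
    c,s=np.cos(d),np.sin(d); f=lambda v: np.array([c*v[0]-s*v[1],s*v[0]+c*v[1],v[2]])
    return f(LX),f(LY)
def hub(d):
    x,y=doorax(d); return HINGE+0.188*y-0.066*x
def grip(d,a,r=0.082):
    x,y=doorax(d); return hub(d)+r*(-np.sin(a)*y+np.cos(a)*Z)
def ori(ydir,zdir):
    y=np.asarray(ydir,float);y=y/np.linalg.norm(y);z=np.asarray(zdir,float);z=z-(z@y)*y;z/=np.linalg.norm(z)
    return Rot.from_matrix(np.column_stack([np.cross(y,z),y,z])).as_euler('xyz',degrees=True)
def down(deg): # jaw axis heading in world
    return ori([0,0,-1],[np.cos(np.radians(deg)),np.sin(np.radians(deg)),0])
def st():
    s=env.read_state(); print('t',round(s['clock'],1),'p',s['position'].round(3),'F',s['force'].round(1),'T',s['wrist_torque'].round(2),'op',round(s['opening'],3),'j',s['joint_positions'].round(0)); return s
E
python3 - <<'E'
from h import *
print(hub(0),grip(0,0),HINGE)
for sgn in (0,180):
    print('sgn',sgn)
    for d,a in [(0,0),(0,.8),(0,1.57),(.5,1.57),(1,1.57),(1.3,1.57),(1.6,1.57)]:
        x,y=doorax(d); p=grip(d,a)-0.004*x-[0,0,.019]
        q=env.inverse_kinematics(p,down(82.44+sgn+np.degrees(d))); print(d,a,p.round(3),None if q is None else np.round(q))
E
```

```text
[0.41799476 0.13833572 0.195     ] [0.41799476 0.13833572 0.277     ] [0.61304384 0.17902792 0.195     ]
sgn 0
0 0 [0.417 0.134 0.258] [  39.    2.  -21.   -0.  -68. -137.]
0 0.8 [0.476 0.127 0.233] [  34.    9.  -17.   -0.  -65. -131.]
0 1.57 [0.499 0.124 0.176] [  32.   14.  -19.   -0.  -57. -130.]
0.5 1.57 [0.539 0.076 0.176] [ 25.  17. -15.  -0. -59. -94.]
1 1.57 [0.598 0.053 0.176] [ 20.  22.  -7.  -0. -61. -61.]
1.3 1.57 [0.636 0.054 0.176] [ 19.  25.  -1.   0. -63. -42.]
1.6 1.57 [0.672 0.066 0.176] [ 19.  29.   4.   0. -66. -25.]
sgn 180
0 0 [0.417 0.134 0.258] [ 39.   2. -21.   0. -68.  43.]
0 0.8 [0.476 0.127 0.233] [ 34.   9. -17.   0. -65.  49.]
0 1.57 [0.499 0.124 0.176] [ 32.  14. -19.   0. -57.  50.]
0.5 1.57 [0.539 0.076 0.176] [ 25.  17. -15.  -0. -59.  86.]
1 1.57 [0.598 0.053 0.176] [ 20.  22.  -7.   0. -61. 119.]
1.3 1.57 [0.636 0.054 0.176] [ 19.  25.  -1.   0. -63. 138.]
1.6 1.57 [0.672 0.066 0.176] [ 19.  29.   4.   0. -66. 155.]
```

```bash
python3 - <<'E'
from h import *
s=env.read_state()
env.gripper_to(0.58)
env.move_straight(s['position']+[0,0,.2])
p=grip(0,0)-0.004*LX-[0,0,.019]
env.goto(p+[0,0,.12],down(82.44)); st()
snap('side','s1');snap('top','t1')
E
```

```text
t 6.5 p [0.418 0.135 0.378] F [-0.2 -0.5 -0.5] T [ 0.05 -0.21 -0.  ] op 0.579 j [  39.   -1.   -7.   -0.  -84. -137.]
```

View pics/s1.png

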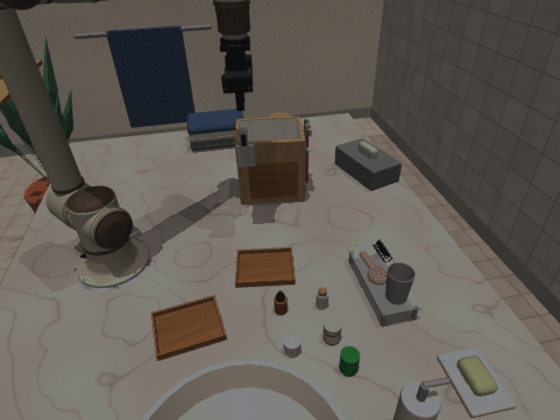

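View pics/t1.png

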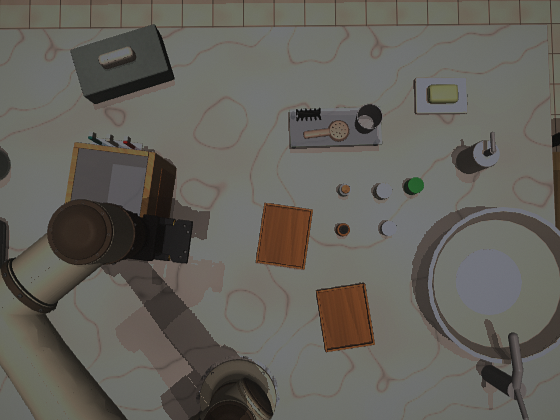

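```bash
python3 - <<'E'
from h import *
p=grip(0,0)-0.004*LX-[0,0,.019]
print(env.move_straight(p,rate=.08,force_limit=10)); st()
f=snap('side','s2')
cv2.imwrite('pics/s2z.png',cv2.resize(f['image'][60:180,190:310],(600,600),interpolation=2))
E
```

```text
False
t 8.3 p [0.418 0.135 0.258] F [ 0.2 -0.1  0.5] T [ 0.05 -0.2  -0.03] op 0.582 j [  39.    2.  -20.    0.  -68. -137.]
```

View pics/s2z.png

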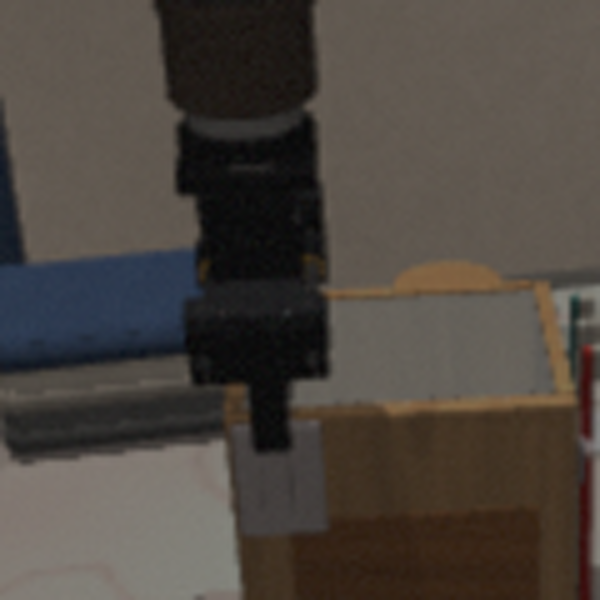

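Fingers straddle the lever. Close and swing.

```bash
python3 - <<'E'
from h import *
env.gripper_to(0.0,grasp_force=20); s=st(); print('gap mm',s['opening']*87)
p0=s['position']
for a in np.linspace(0.15,1.57,10):
    env.move_straight(p0+grip(0,a)-grip(0,0),rate=.08)
    s=env.read_state(); print(round(a,2),s['force'].round(1),s['wrist_torque'].round(2),round(s['opening']*87,1))
    if abs(s['force']).max()>25: break
f=snap('side','s3')
cv2.imwrite('pics/s3z.png',cv2.resize(f['image'][60:200,190:330],(600,600),interpolation=2))
E
```

```text
t 8.9 p [0.418 0.138 0.258] F [-1.  11.2 -1.6] T [2.49 0.19 0.02] op 0.229 j [  39.    2.  -20.   -0.  -67. -137.]
gap mm 19.915815868925968
0.15 [-2.   1.9  1.2] [0.48 0.62 0.14] 19.9
0.31 [-0.9  3.9  0.8] [0.63 0.43 0.11] 19.5
0.47 [0.1 1.6 1.5] [0.46 0.   0.05] 20.0
0.62 [2.9 2.3 1.4] [ 0.27 -0.58  0.08] 20.0
0.78 [4.5 0.7 2.9] [ 0.21 -1.1   0.07] 19.4
0.94 [6.2 1.9 3.6] [ 0.28 -1.6   0.02] 19.5
1.1 [ 7.9 -0.2  3.9] [-0.08 -2.23  0.07] 19.5
1.25 [11.3 -1.5  3.6] [-0.6  -3.01  0.03] 19.3
1.41 [14.4 -4.1  4.4] [-1.22 -3.91 -0.04] 19.4
1.57 [18.  -6.7  3.5] [-1.76 -4.87  0.04] 19.7
```

View pics/s3z.png

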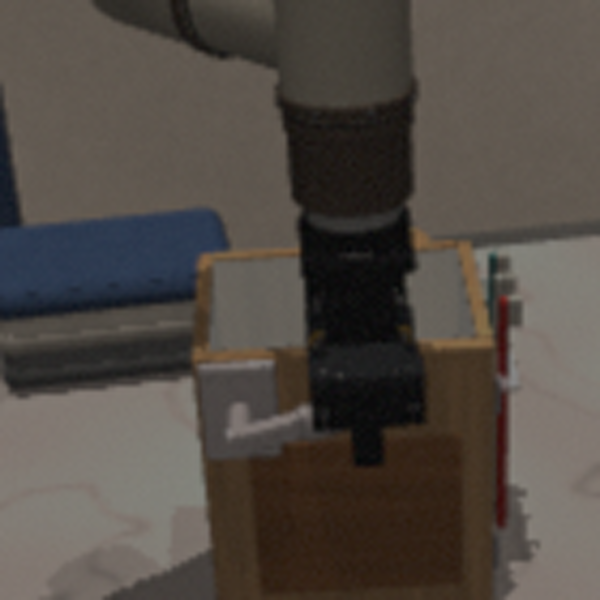

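```bash
python3 - <<'E'
from h import *
s=st()
env.gripper_to(0.58); s=st()
f=env.grab_frame('side')
print([ (d['xyz'].round(3) if hasattr(d['xyz'],'round') else d['xyz'],d['score']) for t in('lever','lever_grip') for d in env.search_frame(f,t)])
p=s['position'].copy()
env.move_straight(p+[0,0,.1]); 
for c in ('side','top'):
    f=snap(c,c[0]+'4')
    b=f['image'][80:200,190:310] if c=='side' else f['image'][130:260,60:190]
    cv2.imwrite(f'pics/{c[0]}4z.png',cv2.convertScaleAbs(cv2.resize(b,(400,400),interpolation=2),alpha=1.6))
a=cv2.imread('pics/s4z.png');b=cv2.imread('pics/t4z.png');cv2.imwrite('pics/z4b.png',np.hstack([a,b]))
f=env.grab_frame('side')
for d in env.trace(f,'lever'):
    ys,xs=np.nonzero(d['mask']);print(d['score'],xs.min(),xs.max(),ys.min(),ys.max())
E
```

```text
t 12.1 p [0.507 0.127 0.18 ] F [18.1 -7.5  3.2] T [-1.81 -4.87 -0.05] op 0.224 j [  32.   14.  -18.    1.  -57. -130.]
t 12.9 p [0.499 0.127 0.176] F [-0.1 -0.6 -0.2] T [-0.02 -0.14 -0.03] op 0.579 j [  32.   14.  -19.   -0.  -57. -130.]
[([0.4316, 0.1291, 0.2054], 0.6), ([0.7115, -0.3464, 0.1046], 0.34), ([0.4337, 0.1291, 0.2], 0.74)]
0.71 243 281 151 166
```

View pics/z4b.png

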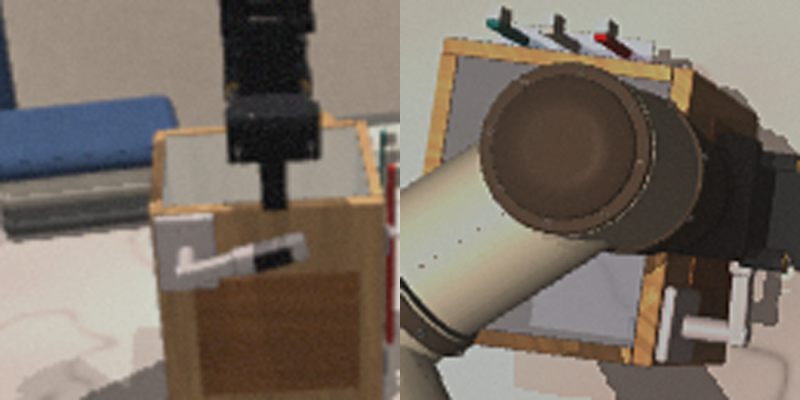

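```bash
python3 - <<'E'
from h import *
f=env.grab_frame('side')
print('hub',proj(f,hub(0)-.009*LX))
for a in (1.1,1.2,1.3,1.4,1.5,1.571): print(a,proj(f,grip(0,a,.114)-.009*LX),proj(f,grip(0,a,.082)-.017*LX))
E
```

```text
hub [245.91301573 164.26556709]
1.1 [278.99276688 147.21952011] [269.67137879 153.37786586]
1.2 [280.65512648 150.26462589] [270.90311484 155.54635953]
1.3 [281.94880812 153.41889024] [271.87355035 157.79961213]
1.4 [282.86636029 156.64799259] [272.57577736 160.11358526]
1.5 [283.40457765 159.91790202] [273.00584785 162.46415958]
1.571 [283.55673409 162.24598023] [273.14528386 164.14214897]
```

```bash
python3 - <<'E'
from h import *
env.gripper_to(0.0)
p=grip(0,1.571,.095); p[2]=.26
env.move_straight(p); p[2]=.2055
print(env.move_straight(p,rate=.05,force_limit=12)); st()
p[2]=.30; env.move_straight(p)
f=snap('side','s5')
cv2.imwrite('pics/s5z.png',cv2.convertScaleAbs(cv2.resize(f['image'][80:200,190:310],(400,400),interpolation=2),alpha=1.6))
E
```

```text
False
t 16.7 p [0.512 0.125 0.207] F [-2.4 -1.3  7.8] T [-0.44  0.57  0.05] op 0.006 j [  31.   13.  -15.    0.  -62. -129.]
```

View pics/s5z.png

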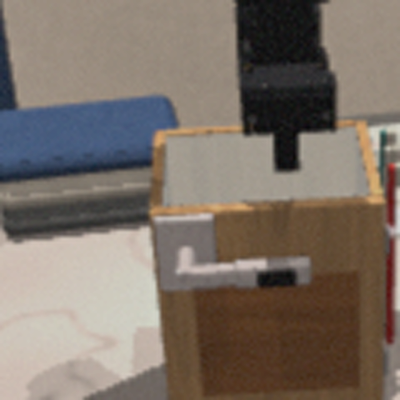

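```bash
python3 - <<'E'
from h import *
p=grip(0,1.571)-.004*LX; p[2]=.27
env.gripper_to(0.58); 
env.move_straight(p); p[2]=.182
print(env.move_straight(p,rate=.08,force_limit=10)); st()
env.gripper_to(0.0,grasp_force=12); s=st(); p0=s['position']
g0=grip(0,1.571)
# offset in door frame
off=p0-g0; o=np.array([off@LX,off@LY,off[2]]); print('off',o.round(4))
for d in np.arange(0.1,1.66,0.1):
    x,y=doorax(d); p=grip(d,1.571)+o[0]*x+o[1]*y+o[2]*Z
    env.move_straight(p,down(82.44+np.degrees(d)),rate=.06)
    s=env.read_state(); print(round(d,2),s['force'].round(1),s['wrist_torque'].round(2),round(s['opening']*87,1),np.linalg.norm(s['position']-p).round(4))
    if np.linalg.norm(s['force'])>30: break
st(); snap('side','s6');snap('top','t6')
E
```

```text
False
t 20.2 p [0.499 0.124 0.183] F [0.5 0.  0.1] T [ 0.04 -0.18  0.01] op 0.582 j [  32.   13.  -18.    0.  -58. -130.]
t 20.9 p [0.5   0.125 0.182] F [ 3.8  3.4 -2.6] T [ 0.99 -1.31  0.22] op 0.228 j [  32.   13.  -18.    0.  -58. -130.]
off [-0.0027 -0.0013 -0.0127]
0.1 [ 1.6  1.8 -0.5] [ 0.82 -0.5   0.22] 20.0 0.0002
0.2 [ 1.3  3.7 -0.9] [ 1.02 -0.67  0.25] 20.1 0.0004
0.3 [ 2.2  2.7 -0.9] [ 1.19 -0.74  0.16] 20.0 0.0005
0.4 [ 2.8  5.7 -1.9] [ 1.42 -0.84  0.3 ] 20.0 0.0006
0.5 [ 2.5  5.1 -1.2] [ 1.62 -0.73  0.22] 20.0 0.0008
0.6 [ 1.   5.5 -0. ] [ 1.7  -0.63  0.19] 19.9 0.0009
0.7 [ 1.3  5.  -1.4] [ 1.84 -0.58  0.19] 19.8 0.0011
0.8 [ 0.2  6.4 -0.4] [ 1.86 -0.4   0.15] 19.9 0.0013
0.9 [0.3 6.3 0.2] [ 1.87 -0.24  0.22] 19.7 0.0015
1.0 [0.3 6.5 1. ] [ 1.91 -0.06  0.12] 20.2 0.0017
1.1 [-0.5  6.5  0.3] [1.84 0.11 0.18] 19.7 0.0019
1.2 [-1.1  5.6  1.7] [1.73 0.22 0.12] 19.9 0.002
1.3 [-1.6  4.9  0.6] [1.62 0.35 0.16] 19.8 0.0021
1.4 [-1.8  4.5  0.7] [1.46 0.43 0.06] 20.2 0.0022
1.5 [-1.8  3.5  2.9] [1.43 0.49 0.09] 19.9 0.0022
1.6 [-2.9  3.9  2. ] [1.39 0.67 0.07] 19.9 0.0022
t 26.6 p [0.669 0.068 0.182] F [-2.9  3.9  2. ] T [1.39 0.67 0.07] op 0.229 j [ 20.  28.   5.  -0. -67. -26.]
```

View pics/s6.png

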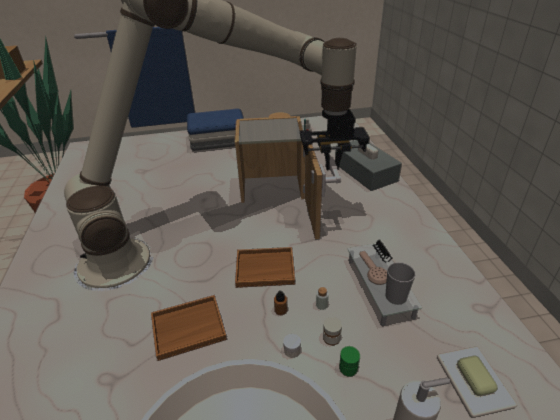

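View pics/t6.png

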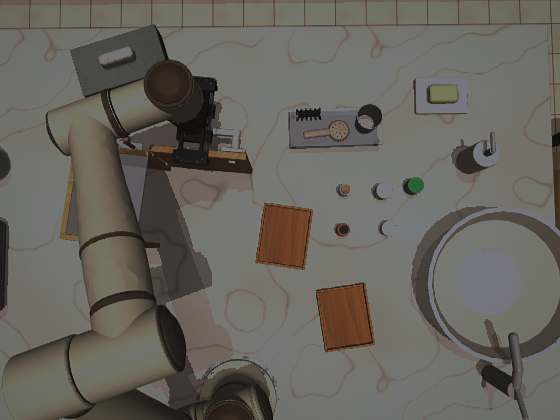

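```bash
python3 - <<'E'
from h import *
env.gripper_to(0.58); s=st()
env.move_straight(s['position']+[0,0,.12])
q=wor([-.3,-.02,.35]); env.goto(q,down(82.44)); st()
fs={}
for c in ('side','top'): fs[c]=snap(c,c[0]+'7')
b=cv2.convertScaleAbs(fs['top']['image'],alpha=1.8)
a=cv2.convertScaleAbs(fs['side']['image'],alpha=1.8)
cv2.imwrite('pics/z7.png',np.hstack([cv2.resize(b[195:275,250:320],(400,457),interpolation=2),cv2.resize(a[240:300,225:305],(400,300),interpolation=2).repeat(1,0) if 0 else cv2.copyMakeBorder(cv2.resize(a[240:300,225:305],(400,300),interpolation=2),0,157,0,0,0)]))
E
```

```text
t 27.5 p [0.671 0.068 0.182] F [-0.6  0.  -0.1] T [ 0.1  -0.06 -0.02] op 0.577 j [ 19.  28.   5.   0. -66. -25.]
t 29.7 p [ 0.485 -0.106  0.35 ] F [ 0.9  0.7 -0.1] T [ 0.02 -0.17 -0.03] op 0.582 j [   6.    5.   -4.   -0.  -81. -104.]
```

View pics/z7.png

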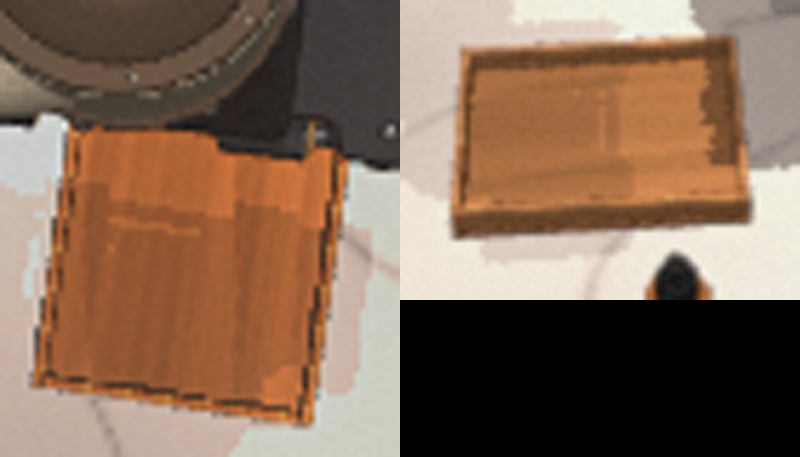

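View pics/s7.png

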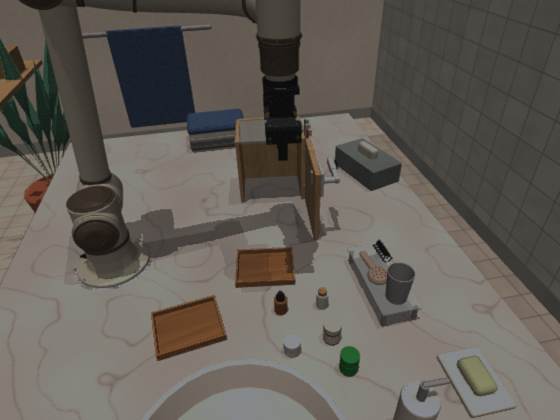

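```bash
python3 - <<'E'
from h import *
b=cv2.convertScaleAbs(cv2.imread('pics/top0.png'),alpha=1.8)
cv2.imwrite('pics/z8.png',cv2.resize(b[195:275,250:320],(560,640)[:2],interpolation=2)[:600] if 0 else cv2.resize(b[198:273,250:320],(560,600),interpolation=2))
E
```

```text
(no output)
```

View pics/z8.png

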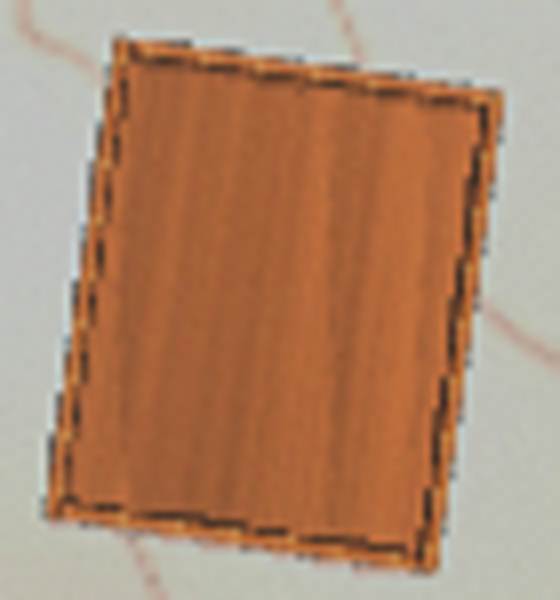

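```bash
cat >> h.py <<'E'
from scipy.optimize import least_squares
def fitpose(fs,obs,x0):
    def res(q):
        c,s=np.cos(q[2]),np.sin(q[2])
        return np.concatenate([proj(fs[cam],[q[0]+c*p[0]-s*p[1],q[1]+s*p[0]+c*p[1],p[2]])-[u,v] for cam,u,v,p in obs])
    o=least_squares(res,x0,loss='soft_l1'); return o.x,res(o.x).reshape(-1,2).round(1)
E
python3 - <<'E'
from h import *
fs={c:env.grab_frame(c) for c in('side','top')}
T=[((117,38),(.065,-.08,.02)),((502,92),(-.065,-.08,.02)),((434,572),(-.065,.08,.02)),((47,515),(.065,.08,.02))]
S=[((62,47),(.065,.08,.02)),((337,37),(.065,-.08,.02)),((54,207),(-.065,.08,.02)),((350,200),(-.065,-.08,.02))]
to=[('top',250+u/8-.4,198+v/8-.4,p) for (u,v),p in T]; so=[('side',225+u/5-.4,240+v/5-.4,p) for (u,v),p in S]
for o in (to+so,to,so):
    q,r=fitpose(fs,o,[.42,-.13,1.44]); print(q,np.degrees(q[2]),loc([q[0],q[1],0]).round(4),r.tolist())
q,r=fitpose(fs,to+so,[.42,-.13,1.44])
# IK for tray drag and tilted push
h=np.degrees(q[2]); d=np.array([np.cos(q[2]),np.sin(q[2]),0])
for g in (h,h+180):
  p=np.array([q[0],q[1],.009])-.0625*d
  print('grab',env.inverse_kinematics(p,down(g)))
  print('tgt',env.inverse_kinematics(wor([-.25-.0625,0,.009]),down(82.44 if g==h else 262.44)))
for tilt in (25,35,45,55):
  for sg in (1,-1):
    t=np.radians(tilt); yd=np.sin(t)*LX-np.cos(t)*Z
    print(tilt,sg,[None if (v:=env.inverse_kinematics(wor([x,0,.012]),ori(yd,sg*LY))) is None else np.round(v).tolist() for x in (-.33,-.15,0.005)])
E
```

```text
[ 0.42499419 -0.12445855  1.4163716 ] 81.15211479176345 [-0.3256  0.0365  0.    ] [[-0.2, -0.1], [0.3, 0.3], [0.0, 0.6], [-0.6, 0.3], [0.4, 0.1], [0.3, -0.5], [-0.2, 1.2], [0.9, -0.4]]
[ 0.42571288 -0.12472066  1.42129112] 81.43398235227671 [-0.3258  0.0357  0.    ] [[-0.3, -0.3], [0.3, -0.1], [0.3, 0.2], [-0.3, 0.2]]
[ 0.42403504 -0.12376849  1.405878  ] 80.55087608509902 [-0.325   0.0375  0.    ] [[0.3, -0.2], [0.2, -0.4], [-0.9, 0.8], [0.2, -0.2]]
grab [-3.59534510e+00  2.26408038e+01 -3.76909995e+01 -2.54444375e-14
 -2.96681968e+01 -9.52525401e+01]
tgt [ 5.45999589e+00  2.41358366e+01 -3.46277361e+01 -2.54444375e-14
 -3.12364274e+01 -1.03019996e+02]
grab [ -3.5953451   22.64080379 -37.69099945   0.         -29.66819676
  84.7474599 ]
tgt [  5.45999589  24.13583655 -34.62773608   0.         -31.23642737
  76.98000411]
25 1 [[-15.0, 29.0, -18.0, -32.0, -52.0, 30.0], [5.0, 26.0, -22.0, -38.0, -43.0, 15.0], [23.0, 27.0, -19.0, -38.0, -36.0, -1.0]]
25 -1 [[-15.0, 29.0, -18.0, -32.0, -52.0, -150.0], [5.0, 26.0, -22.0, -38.0, -43.0, -165.0], None]
35 1 [[-22.0, 32.0, -14.0, -40.0, -60.0, 40.0], [-3.0, 29.0, -19.0, -48.0, -50.0, 30.0], [15.0, 29.0, -17.0, -52.0, -42.0, 18.0]]
35 -1 [[-22.0, 32.0, -14.0, -40.0, -60.0, -140.0], [-3.0, 29.0, -19.0, -48.0, -50.0, -150.0], [15.0, 29.0, -17.0, -52.0, -42.0, -162.0]]
45 1 [[-27.0, 37.0, -10.0, -45.0, -69.0, 46.0], [-10.0, 33.0, -17.0, -56.0, -59.0, 41.0], [7.0, 32.0, -17.0, -64.0, -50.0, 33.0]]
45 -1 [[-27.0, 37.0, -10.0, -45.0, -69.0, -134.0], [-10.0, 33.0, -17.0, -56.0, -59.0, -139.0], [7.0, 32.0, -17.0, -64.0, -50.0, -147.0]]
55 1 [[-31.0, 41.0, -7.0, -50.0, -78.0, 51.0], [-16.0, 38.0, -15.0, -62.0, -67.0, 49.0], [-0.0, 36.0, -16.0, -72.0, -59.0, 45.0]]
55 -1 [[-31.0, 41.0, -7.0, -50.0, -78.0, -129.0], [-16.0, 38.0, -15.0, -62.0, -67.0, -131.0], [-0.0, 36.0, -16.0, -72.0, -59.0, -135.0]]
```

```bash
python3 - <<'E'
from h import *
q=[.425,-.1245,1.418]; d=np.array([np.cos(q[2]),np.sin(q[2]),0])
p=np.array([q[0],q[1],.06])-.0625*d
env.gripper_to(0.5)
env.goto(p+[0,0,.06],down(np.degrees(q[2])))
env.move_straight(p)
p[2]=.0095
print(env.move_straight(p,rate=.05,force_limit=8)); st()
env.gripper_to(0,grasp_force=20); s=st(); print('gap',s['opening']*87)
p0=s['position'];t=wor([-.25-.0625,0.0,0]);t[2]=p0[2]
env.move_straight(t,down(82.44),rate=.05); st()
env.gripper_to(0.5); st()
t[2]=.15;env.move_straight(t)
q=wor([-.25,.25,.35]) ; env.goto(q,down(82.44)); st()
fs={}
for c in ('side','top'): fs[c]=snap(c,c[0]+'8')
for t in ['pills_mid','dropper_mid','jar_mid','vial_mid','tray_mid']:
    for c,f in fs.items():
        print(t,c,[(np.round(d['xyz'],3).tolist(),round(d['score'],2)) for d in env.search_frame(f,t)])
b=cv2.convertScaleAbs(fs['top']['image'],alpha=1.8)
a=cv2.convertScaleAbs(fs['side']['image'],alpha=1.8)
cv2.imwrite('pics/z9.png',np.hstack([cv2.resize(b[180:260,235:315],(400,400),interpolation=2),cv2.resize(a[210:290,230:310],(400,400),interpolation=2)]))
E
```

```text
False
t 33.1 p [ 0.416 -0.186  0.01 ] F [-0.5 -0.1 -0.2] T [ 0.02 -0.23 -0.05] op 0.496 j [ -4.  23. -38.   0. -30. -95.]
t 33.8 p [ 0.416 -0.186  0.01 ] F [-0.3  1.1 -0.7] T [ 0.09 -0.18 -0.02] op 0.056 j [ -4.  23. -38.  -0. -30. -95.]
gap 4.902824548315882
t 35.7 p [ 0.463 -0.116  0.01 ] F [-1.4  1.   1.1] T [0.14 0.02 0.1 ] op 0.054 j [   5.   24.  -35.   -0.  -31. -103.]
t 36.6 p [ 0.463 -0.116  0.01 ] F [-0.7 -0.3  0. ] T [-0.   -0.18  0.02] op 0.496 j [   5.   24.  -35.    0.  -31. -103.]
t 38.9 p [ 0.224 -0.021  0.349] F [-0.2  0.4 -0.3] T [-0.   -0.2  -0.03] op 0.495 j [  40.  -28.  -28.   -0.  -89. -137.]
pills_mid side [([0.535, -0.397, 0.049], 0.92), ([0.543, -0.479, 0.052], 0.71)]
pills_mid top [([0.536, -0.38, 0.048], 0.78), ([0.551, -0.463, 0.052], 0.48)]
dropper_mid side [([0.439, -0.29, 0.038], 0.77)]
dropper_mid top [([0.442, -0.394, 0.038], 0.75), ([0.44, -0.276, 0.041], 0.66)]
jar_mid side [([0.435, -0.405, 0.041], 0.54), ([0.606, 0.003, 0.185], 0.35)]
jar_mid top [([0.442, -0.394, 0.038], 0.54)]
vial_mid side [([0.539, -0.289, 0.04], 0.61)]
vial_mid top []
tray_mid side [([0.204, -0.282, 0.009], 0.93), ([0.465, -0.054, 0.007], 0.56)]
tray_mid top [([0.21, -0.283, 0.003], 0.87), ([0.736, -0.19, 0.073], 0.61), ([0.468, -0.053, 0.004], 0.55)]
```

View pics/z9.png

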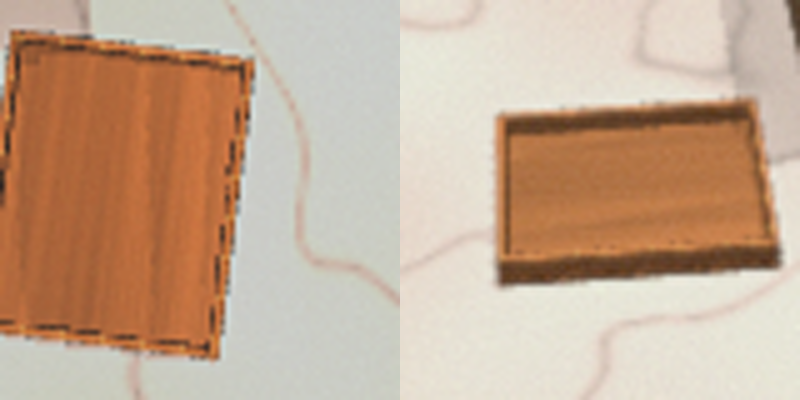

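View pics/t8.png

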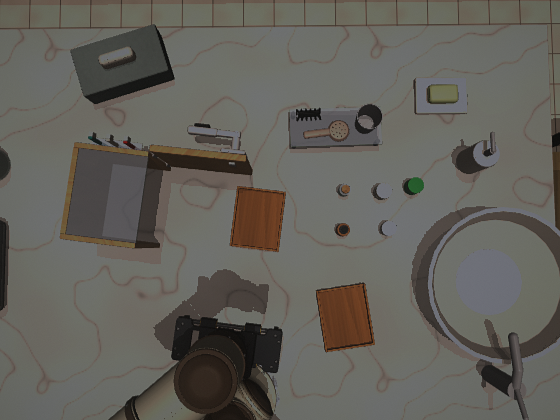

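```bash
cat >> h.py <<'E'
PROF={'pills':[(0,.021),(.052,.021)],'jar':[(0,.02),(.038,.02)],'dropper':[(0,.017),(.044,.017),(.056,.0115),(.068,.005)],'vial':[(0,.016),(.044,.016),(.056,.011)]}
def silh(f,n,x,y,z0=0):
    m=np.zeros((420*4,560*4),np.uint8); t=np.linspace(0,2*np.pi,24)
    pr=PROF[n]; rings=[]
    for h,r in pr: rings.append(np.array([proj(f,[x+r*np.cos(a),y+r*np.sin(a),z0+h]) for a in t]))
    for A,B in zip(rings[:-1],rings[1:]):
        hull=cv2.convexHull((np.vstack([A,B])*4+1.5).astype(np.float32)).astype(np.int32); cv2.fillConvexPoly(m,hull,1)
    if n in('dropper','vial'): # step shoulders
        for i in range(1,len(pr)-1):
            h,r=pr[i-1][0],pr[i+0][1]
    ys,xs=np.nonzero(m); return np.array([(xs.mean()-1.5)/4,(ys.mean()-1.5)/4])
def locate(fs,n,x0,z0=0,verbose=True):
    obs=[]
    for c,f in fs.items():
        e=silh(f,n,x0[0],x0[1],z0); best=None
        for d in env.trace(f,n+'_mid'):
            ys,xs=np.nonzero(d['mask']); 
            if len(xs)<40: continue
            m=np.array([xs.mean(),ys.mean()])
            if np.linalg.norm(m-e)<16 and (best is None or d['score']>best[1]): best=(m,d['score'],len(xs))
        if best: obs.append((c,f,best[0]))
        elif verbose: print(n,c,'no mask')
    if not obs: return None
    fit=lambda ob: least_squares(lambda q: np.concatenate([silh(f,n,q[0],q[1],z0)-m for c,f,m in ob]),x0,diff_step=.005).x
    r=fit(obs)
    if verbose: print(n,r.round(4),[ (c,fit([(c,f,m)]).round(4).tolist()) for c,f,m in obs])
    return r
E
python3 - <<'E'
from h import *
fs={c:env.grab_frame(c) for c in('side','top')}
for n,x0 in dict(pills=(.538,-.385),jar=(.44,-.397),dropper=(.44,-.282),vial=(.54,-.282)).items(): locate(fs,n,x0)
E
```

```text
pills [ 0.5401 -0.3826] [('side', [0.5392, -0.3828]), ('top', [0.5412, -0.3826])]
jar [ 0.442  -0.3972] [('side', [0.4412, -0.3958]), ('top', [0.443, -0.3987])]
dropper [ 0.4404 -0.2782] [('side', [0.4387, -0.2784]), ('top', [0.4421, -0.2781])]
vial top no mask
vial [ 0.5435 -0.2834] [('side', [0.5435, -0.2834])]
```

```bash
cat >> h.py <<'E'
TX=-.33
W={'pills':.042,'jar':.040,'dropper':.034,'vial':.032}
GZ={'pills':.022,'jar':.016,'dropper':.020,'vial':.020}
SLOT={'pills':(.03,-.036),'jar':(.03,.036),'dropper':(-.03,-.036),'vial':(-.03,.036)}
JD=172.44
def pick(n,xy,F=15):
    env.gripper_to((W[n]+.024)/.087)
    p=np.array([xy[0],xy[1],.20]); env.goto(p,down(JD))
    p[2]=GZ[n]; hit=env.move_straight(p,rate=.12,force_limit=8)
    env.gripper_to(0,grasp_force=F); s=env.read_state()
    print('pick',n,'hit',hit,'gap mm',round(s['opening']*87,1),'t',round(s['clock'],1))
    p[2]=.20; env.move_straight(p,rate=.2)
    s=env.read_state(); print('  lifted gap',round(s['opening']*87,1),'Fz',s['force'][2].round(2)); return s['opening']*87
def place(n):
    t=wor([TX+SLOT[n][0],SLOT[n][1],.20]); env.goto(t,down(JD)); 
    s=env.read_state(); print('  at tray gap',round(s['opening']*87,1))
    t[2]=GZ[n]+.0065; hit=env.move_straight(t,rate=.08,force_limit=6)
    print('  place hit',hit,env.read_state()['position'].round(4))
    env.gripper_to((W[n]+.012)/.087)
    t[2]=.20; env.move_straight(t,rate=.15)
E
python3 - <<'E'
from h import *
t=wor([-.3125,0,.15])
env.gripper_to(.5)
env.goto(t,down(82.44)); t[2]=.0095; print(env.move_straight(t,rate=.1,force_limit=8))
env.gripper_to(0,grasp_force=20); s=st(); print('gap',s['opening']*87)
t=wor([TX-.0625,0,s['position'][2]]); env.move_straight(t,rate=.05); st()
env.gripper_to(.5); t[2]=.20; env.move_straight(t)
fs={c:env.grab_frame(c) for c in('side','top')}
r=locate({'side':fs['side'],'top':fs['top']},'dropper',(.4404,-.2782))
if r is None: r=(.4404,-.2782)
g=pick('dropper',r)
if g>20: place('dropper')
st(); snap('side','s10'); snap('top','t10')
E
```

```text
False
t 43.8 p [ 0.463 -0.116  0.009] F [-0.7 -0.  -0. ] T [ 0.11 -0.05  0.03] op 0.053 j [   5.   24.  -35.    0.  -31. -103.]
gap 4.6087180124454346
t 45.5 p [ 0.452 -0.196  0.01 ] F [ 0.3 -1.   1. ] T [-0.31 -0.18 -0.  ] op 0.055 j [ -4.  25. -32.   0. -32. -93.]
dropper top no mask
dropper [ 0.4391 -0.2767] [('side', [0.4391, -0.2767])]
pick dropper hit False gap mm 33.4 t 52.4
  lifted gap 33.7 Fz -0.3
  at tray gap 33.9
  place hit False [ 0.4926 -0.1681  0.0268]
t 58.2 p [ 0.492 -0.168  0.199] F [-0.1 -0.4 -0.1] T [ 0.12 -0.08 -0.07] op 0.527 j [ -1.  13. -16.  -0. -61.  -7.]
```

View pics/s10.png

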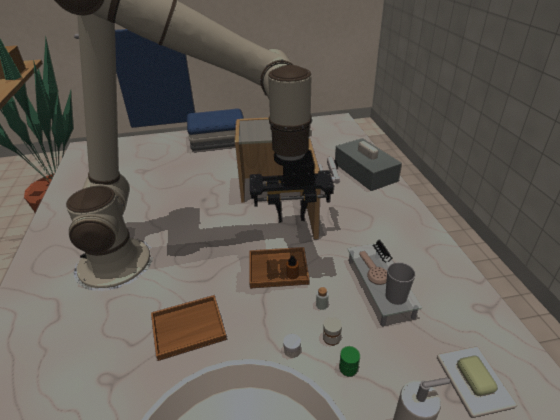

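View pics/t10.png

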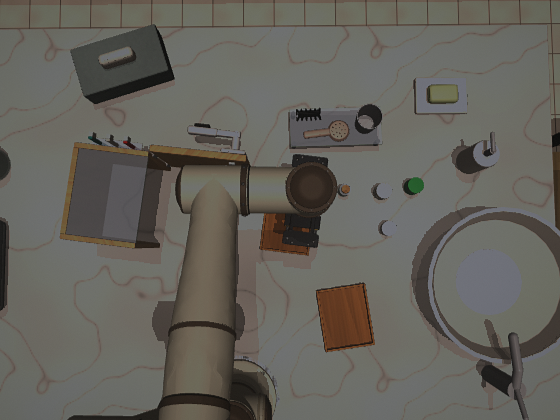

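```bash
python3 - <<'E'
from h import *
G=dict(pills=(.5401,-.3826),jar=(.442,-.3972),vial=(.5435,-.2834))
for n in ('jar','pills','vial'):
    fs={c:env.grab_frame(c) for c in('side','top')}
    r=locate(fs,n,G[n])
    if r is None: print('lost',n); break
    if np.linalg.norm(r-G[n])>.006: print('MOVED',n)
    g=pick(n,r)
    if g<W[n]*1000-6: print('bad grasp'); break
    place(n)
st()
t=wor([TX,.28,.35]); 
try: env.goto(t,down(82.44))
except Exception as e: print(e); 
fs={c:snap(c,c[0]+'11') for c in('side','top')}
for n in SLOT: locate(fs,n,wor([TX+SLOT[n][0],SLOT[n][1],0])[:2],z0=.005); print('   exp',wor([TX+SLOT[n][0],SLOT[n][1],0])[:2].round(4))
b=cv2.convertScaleAbs(fs['top']['image'],alpha=1.8)
a=cv2.convertScaleAbs(fs['side']['image'],alpha=1.8)
cv2.imwrite('pics/z11.png',np.hstack([cv2.resize(b[180:260,245:325],(400,400),interpolation=2),cv2.resize(a[230:310,240:320],(400,400),interpolation=2)]))
st()
E
```

```text
jar [ 0.442  -0.3972] [('side', [0.4406, -0.3962]), ('top', [0.4436, -0.3991])]
pick jar hit False gap mm 39.6 t 62.3
  lifted gap 39.4 Fz -0.61
  at tray gap 39.6
  place hit False [ 0.4291 -0.0991  0.0228]
pills [ 0.5405 -0.3847] [('side', [0.5388, -0.3834]), ('top', [0.543, -0.3866])]
pick pills hit False gap mm 41.8 t 72.9
  lifted gap 41.7 Fz -1.08
  at tray gap 41.7
  place hit False [ 0.5005 -0.1086  0.0289]
vial [ 0.5447 -0.2839] [('side', [0.543, -0.284]), ('top', [0.5465, -0.284])]
pick vial hit False gap mm 31.3 t 82.7
  lifted gap 31.3 Fz -0.47
  at tray gap 31.5
  place hit False [ 0.4212 -0.1586  0.0268]
t 88.6 p [ 0.42  -0.159  0.199] F [-1.  -0.5 -0.2] T [ 0.06 -0.08  0.01] op 0.508 j [  0.   6. -25.  -0. -59.  -8.]
pills top no mask
pills [ 0.5009 -0.0978] [('side', [0.5009, -0.0978])]
   exp [ 0.5002 -0.1086]
jar [ 0.4304 -0.0965] [('side', [0.4291, -0.0894]), ('top', [0.4315, -0.0996])]
   exp [ 0.4288 -0.0992]
dropper [ 0.4938 -0.1687] [('side', [0.493, -0.1678]), ('top', [0.4945, -0.1691])]
   exp [ 0.4923 -0.1681]
vial top no mask
vial [ 0.4216 -0.1577] [('side', [0.4216, -0.1577])]
   exp [ 0.4209 -0.1586]
t 90.8 p [ 0.183 -0.097  0.35 ] F [ 0.5  1.4 -0.5] T [ 0.03 -0.17  0.01] op 0.503 j [  23.  -31.  -29.    0.  -92. -120.]
```

View pics/z11.png

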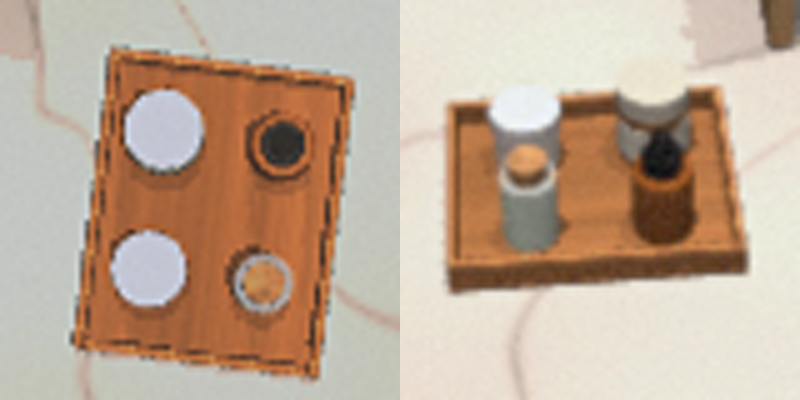

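View pics/s11.png

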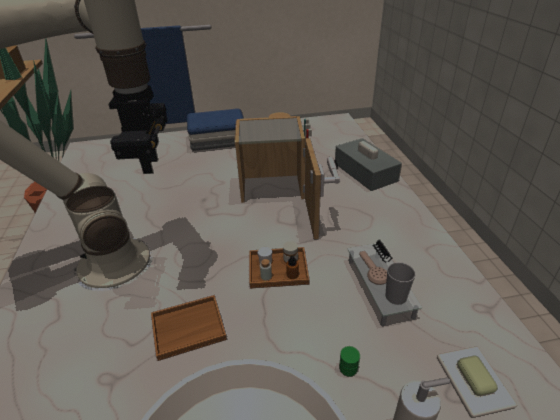

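```bash
python3 - <<'E'
from h import *
t=np.radians(35); O=ori(np.sin(t)*LX-np.cos(t)*Z,LY)
env.gripper_to(1.0)
yo=.006
env.goto(wor([TX-.065-.06,yo,.30]),O)
env.move_straight(wor([TX-.065-.06,yo,.05]))
env.move_straight(wor([TX-.065-.04,yo,.0095]),rate=.08); st()
print(env.move_straight(wor([TX-.065-.011,yo,.0095]),rate=.05,force_limit=8)); st()
print(env.move_straight(wor([-.16-.065-.0078,yo,.0095]),rate=.06,force_limit=20)); st()
fs={c:snap(c,c[0]+'12') for c in('side','top')}
E
```

```text
t 96.5 p [ 0.441 -0.237  0.009] F [0.2 0.6 0.4] T [-1.09  0.08  0.02] op 0.998 j [-32.  36.  -8. -35. -66.  44.]
False
t 97.3 p [ 0.445 -0.208  0.01 ] F [-0.3 -0.   0.5] T [-1.13  0.1   0.02] op 1.003 j [-29.  35. -10. -36. -65.  43.]
False
t 100.3 p [ 0.467 -0.037  0.01 ] F [-0.3 -1.9 -1.5] T [-1.66  0.17 -0.04] op 1.003 j [-12.  30. -18. -45. -54.  35.]
```

View pics/s12.png

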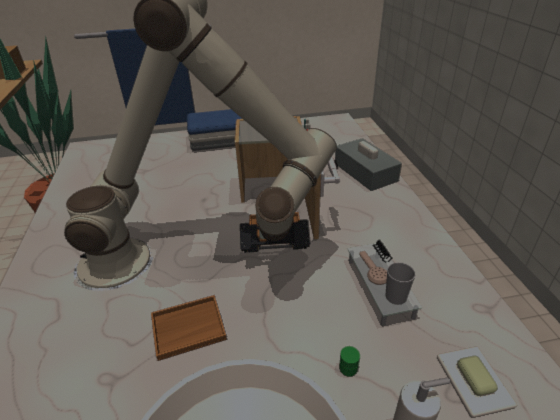

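View pics/t12.png

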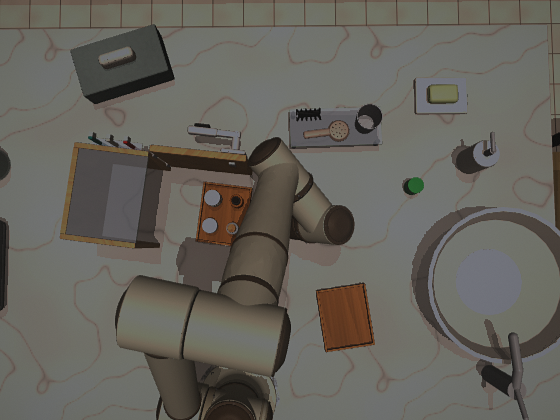

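```bash
python3 - <<'E'
from h import *
fs={c:env.grab_frame(c) for c in('side','top')}
def tri(a,b):
    def r(P): return np.concatenate([proj(fs['side'],P)-a,proj(fs['top'],P)-b])
    o=least_squares(r,[.5,0,.3]); return o.x.round(3),loc(o.x).round(3),r(o.x).round(1)
print(tri((318,150),(272,153)))
print(tri((275,205),(340,225)))
t=np.radians(35); print(wor([-.23,0,.01])-0.3*(np.sin(t)*LX-np.cos(t)*Z))
E
```

```text
(array([ 0.582, -0.1  ,  0.343]), array([-0.281, -0.116,  0.343]), array([ 3.1, -0.5, -0.5,  2.6]))
(array([ 0.441, -0.242,  0.302]), array([-0.44 ,  0.005,  0.302]), array([ 0.2, -0. , -0. ,  0.2]))
[ 0.45110153 -0.20507796  0.25574561]
```

```bash
python3 - <<'E'
from h import *
yo=.006
print(env.move_straight(wor([-.08-.065-.0078,yo,.0095]),rate=.06,force_limit=20)); st()
fs={c:snap(c,c[0]+'13') for c in('side','top')}
a=np.hstack([fs['side']['image'][60:320,150:450],fs['top']['image'][100:360,60:360]]); cv2.imwrite('pics/z13.png',cv2.convertScaleAbs(cv2.resize(a,(800,347)),alpha=1.5))
E
```

```text
False
t 102.0 p [0.478 0.043 0.01 ] F [-0.6 -0.4 -0.3] T [-1.32  0.18  0.02] op 0.997 j [ -3.  29. -20. -48. -50.  30.]
```

View pics/z13.png

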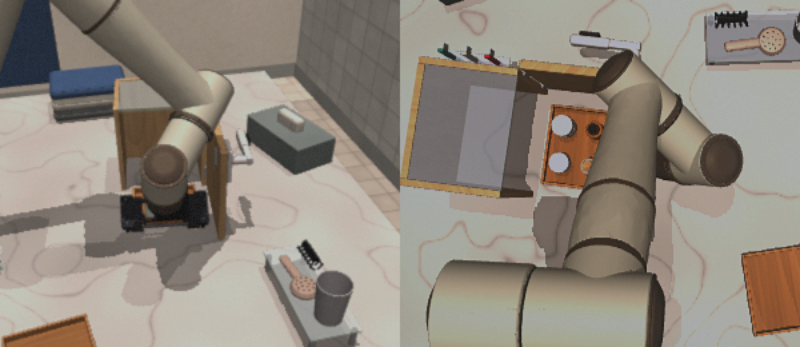

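```bash
python3 - <<'E'
from h import *
fs={c:env.grab_frame(c) for c in('side','top')}
def tri(a,b):
    def r(P): return np.concatenate([proj(fs['side'],P)-a,proj(fs['top'],P)-b])
    o=least_squares(r,[.5,0,.3]); return o.x.round(3),loc(o.x).round(3),r(o.x).round(1)
print(tri((310,130),(223,156)))
E
```

```text
(array([ 0.58 , -0.002,  0.35 ]), array([-0.184, -0.101,  0.35 ]), array([ 0.3, -0. , -0. ,  0.2]))
```

```bash
python3 - <<'E'
from h import *
yo=.004
for x in (-.02,.04,.078):
    h=env.move_straight(wor([x-.065-.0078,yo,.0095]),rate=.05,force_limit=18); print(h); st()
    if h: break
fs={c:snap(c,c[0]+'14') for c in('side','top')}
a=np.hstack([fs['side']['image'][60:320,150:450],fs['top']['image'][100:360,60:360]]); cv2.imwrite('pics/z14.png',cv2.convertScaleAbs(cv2.resize(a,(800,347)),alpha=1.5))
E
```

```text
False
t 103.5 p [0.488 0.102 0.01 ] F [ 0.2 -0.9 -1.1] T [-1.35  0.22  0.05] op 1.001 j [  4.  29. -20. -51. -47.  26.]
False
t 104.9 p [0.496 0.162 0.01 ] F [ 0.1 -0.9 -0.2] T [-1.31  0.19  0.09] op 0.998 j [ 10.  29. -19. -52. -44.  21.]
False
t 105.8 p [0.501 0.2   0.01 ] F [-0.1 -0.2  1. ] T [-1.15  0.09  0.02] op 0.997 j [ 15.  29. -18. -53. -42.  18.]
```

View pics/z14.png

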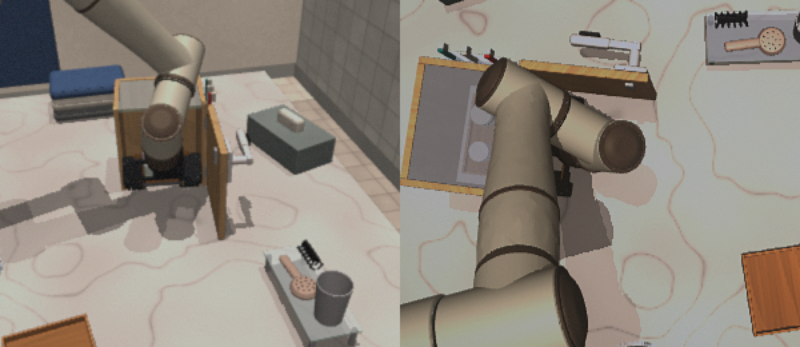

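```bash
python3 - <<'E'
from h import *
env.move_straight(wor([-.30,.004,.012]),rate=.2)
env.move_straight(wor([-.36,.004,.30]),rate=.25)
env.goto(wor([-.33,.25,.40]),down(82.44)); st()
fs={c:snap(c,c[0]+'15') for c in('side','top')}
a=np.hstack([cv2.resize(fs['side']['image'][110:240,220:350],(400,400),interpolation=2),cv2.resize(fs['top']['image'][125:255,55:185],(400,400),interpolation=2)]); cv2.imwrite('pics/z15.png',cv2.convertScaleAbs(a,alpha=1.7))
E
```

```text
t 110.9 p [ 0.213 -0.101  0.4  ] F [0.3 0.2 0. ] T [ 0.05 -0.15  0.05] op 1.003 j [  17.  -26.  -21.   -0.  -95. -115.]
```

View pics/z15.png

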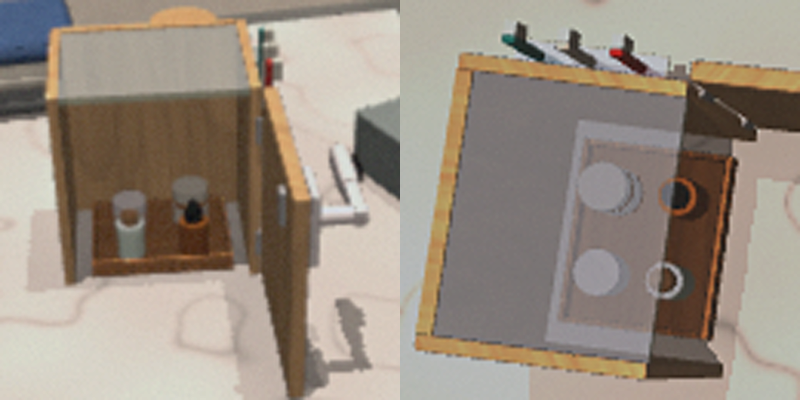

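```bash
python3 - <<'E'
from h import *
fs={c:env.grab_frame(c) for c in('side','top')}
f=lambda c,u,v,z: loc(ray(fs[c],(( 55 if c=='top' else 220)+u*.325-.35,(125 if c=='top' else 110)+v*.325-.35),z)).round(4)
print(f('top',337,156,.02),f('top',310,338,.02))
print(f('side',95,263,.02),f('side',230,257,.02), f('side',96,275,0),f('side',231,268,0))
for n in SLOT: 
    w=wor([.078+SLOT[n][0],SLOT[n][1],0])[:2]; r=locate(fs,n,w,z0=.005); print('exp',w.round(3))
E
```

```text
[ 0.0102 -0.0828  0.02  ] [0.0111 0.0757 0.02  ]
[0.0148 0.076  0.02  ] [ 0.0115 -0.0758  0.02  ] [0.0199 0.0762 0.    ] [ 0.0184 -0.0775  0.    ]
pills top no mask
pills [0.5589 0.3197] [('side', [0.5589, 0.3197])]
exp [0.554 0.296]
jar side no mask
jar top no mask
exp [0.483 0.305]
dropper side no mask
dropper [0.5095 0.221 ] [('top', [0.5095, 0.221])]
exp [0.546 0.236]
vial top no mask
vial [0.4778 0.252 ] [('side', [0.4778, 0.252])]
exp [0.475 0.246]
```

```bash
python3 - <<'E'
from h import *
o=np.array([-.0027,-.0013,-.0127])
def P(d):
    x,y=doorax(d); return grip(d,1.571)+o[0]*x+o[1]*y+o[2]*Z, down(82.44+np.degrees(d))
env.gripper_to(.58)
p,O=P(1.595); env.goto(p+[0,0,.16],O)
print(env.move_straight(p,rate=.1,force_limit=8)); st()
env.gripper_to(0,grasp_force=12); s=st(); print('gap',s['opening']*87)
for d in list(np.arange(1.5,.05,-.1))+[.05,0.0,-.02]:
    p,O=P(d); env.move_straight(p,O,rate=.06)
    s=env.read_state(); print(round(d,2),s['force'].round(1),s['wrist_torque'].round(2),round(s['opening']*87,1))
    if np.linalg.norm(s['force'])>30: break
st(); snap('side','s16');snap('top','t16')
E
```

```text
False
t 115.9 p [0.67  0.068 0.183] F [-0.1  0.4  0.8] T [ 0.1  -0.05 -0.01] op 0.578 j [ 19.  28.   5.   0. -66. -26.]
t 116.5 p [0.669 0.069 0.182] F [-2.5  2.8  1.6] T [1.2  0.88 0.16] op 0.232 j [ 20.  28.   5.  -0. -66. -26.]
gap 20.161770907608407
1.5 [-2.5  4.4  1.6] [1.33 0.82 0.11] 19.8
1.4 [-2.6  4.6 -0.1] [1.43 0.72 0.08] 20.0
1.3 [-2.5  5.   0.5] [1.51 0.59 0.11] 19.7
1.2 [-1.7  5.6  1. ] [1.55 0.46 0.16] 20.0
1.1 [-1.2  4.6  0.4] [1.61 0.34 0.15] 20.3
1.0 [-1.5  5.4 -0.2] [1.62 0.22 0.15] 20.1
0.9 [-0.   5.1  0.5] [1.65 0.03 0.17] 20.0
0.8 [ 0.7  4.9 -1.2] [1.61 0.04 0.18] 20.2
0.7 [-0.4  4.3 -0.7] [ 1.56 -0.14  0.21] 19.9
0.6 [ 0.9  4.4 -1.1] [ 1.49 -0.31  0.24] 20.0
0.5 [ 0.8  5.2 -1.8] [ 1.44 -0.39  0.17] 20.3
0.4 [ 1.5  4.  -2. ] [ 1.38 -0.5   0.23] 20.3
0.3 [ 1.7  3.7 -2.6] [ 1.29 -0.57  0.21] 19.9
0.2 [ 1.6  4.5 -2.2] [ 1.14 -0.59  0.2 ] 20.3
0.1 [ 2.3  2.6 -1.9] [ 1.01 -0.57  0.21] 20.1
0.05 [ 1.8  2.4 -1.9] [ 1.   -0.54  0.17] 20.1
0.0 [ 0.7  3.  -1.5] [ 0.87 -0.55  0.25] 20.0
-0.02 [-0.3  3.4 -1.2] [ 0.84 -0.47  0.21] 19.8
t 122.7 p [0.499 0.127 0.182] F [-0.3  3.4 -1.2] T [ 0.84 -0.47  0.21] op 0.227 j [  32.   13.  -18.    0.  -58. -131.]
```

View pics/s16.png

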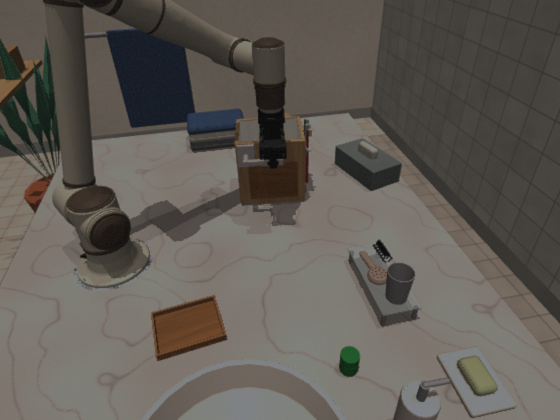

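View pics/t16.png

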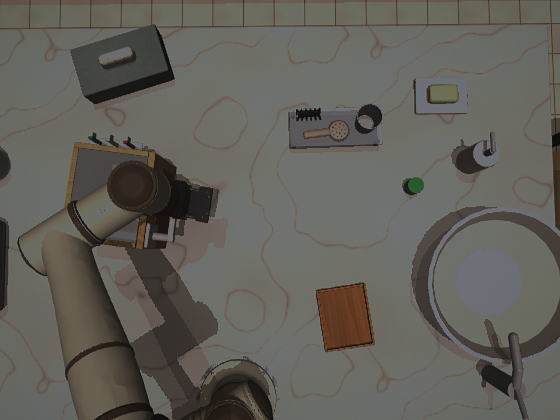

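```bash
python3 - <<'E'
from h import *
p=env.read_state()['position']
h=env.move_straight(p+.015*LX,rate=.03,force_limit=12); s=st(); print(h,((s['position']-p)@LX).round(4))
env.dwell(.3); st()
f=snap('top','t17'); cv2.imwrite('pics/z17.png',cv2.convertScaleAbs(cv2.resize(f['image'][135:255,55:185],(650,600),interpolation=2),alpha=1.7))
E
```

```text
t 123.1 p [0.499 0.128 0.182] F [ 0.1 -1.7  2.1] T [-0.48 -0.3   0.16] op 0.227 j [  33.   13.  -18.    0.  -59. -131.]
True 0.001
t 123.4 p [0.499 0.128 0.182] F [-1.  -5.3  5.5] T [-1.32 -0.25  0.19] op 0.229 j [  33.   13.  -18.    0.  -59. -131.]
```

View pics/z17.png

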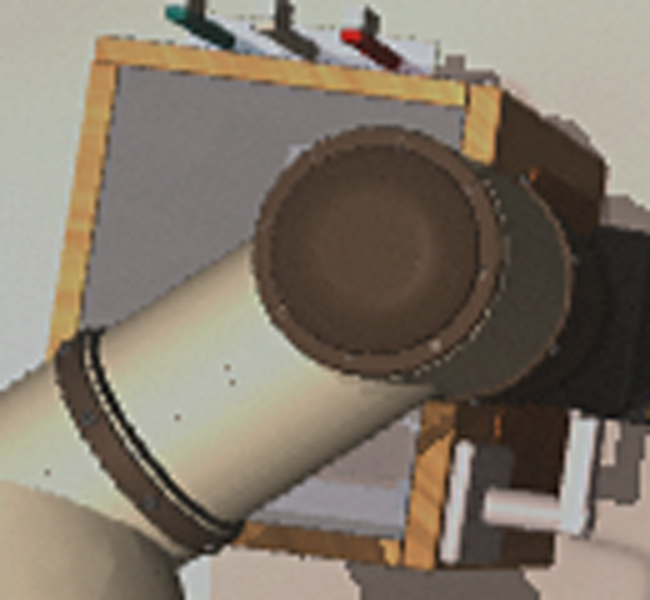

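```bash
python3 - <<'E'
from h import *
s=env.read_state(); p0=s['position']-0.001*LX
for a in np.linspace(1.45,0.5,9):
    env.move_straight(p0+grip(0,a)-grip(0,1.571),rate=.08)
    s=env.read_state(); print(round(a,2),s['force'].round(1),s['wrist_torque'].round(2),round(s['opening']*87,1))
    if np.linalg.norm(s['force'])>30: break
env.gripper_to(.58); s=st()
env.move_straight(s['position']+[0,0,.1])
f=snap('side','s18'); cv2.imwrite('pics/z18.png',cv2.convertScaleAbs(cv2.resize(f['image'][80:200,190:310],(500,500),interpolation=2),alpha=1.7))
E
```

```text
1.45 [ 0.5  0.8 -0.7] [ 0.42 -0.35  0.13] 20.1
1.33 [0.7 2.7 0.4] [ 0.63 -0.27  0.18] 20.0
1.21 [0.6 2.2 0.2] [ 0.63 -0.33  0.19] 19.9
1.09 [-0.1  2.3  0.4] [ 0.69 -0.44  0.15] 19.9
0.98 [1.5 1.6 1.3] [ 0.68 -0.59  0.17] 19.8
0.86 [1.2 1.9 1.6] [ 0.83 -0.6   0.19] 20.1
0.74 [1.9 2.9 1.6] [ 0.85 -0.78  0.2 ] 20.0
0.62 [2.8 3.5 2.2] [ 0.91 -0.85  0.17] 20.0
0.5 [3.  2.7 2.8] [ 0.96 -0.93  0.07] 19.7
t 126.7 p [0.456 0.132 0.254] F [ 0.2 -0.1 -0.2] T [ 0.03 -0.06 -0.04] op 0.58 j [  36.    6.  -17.    0.  -68. -135.]
```

View pics/z18.png

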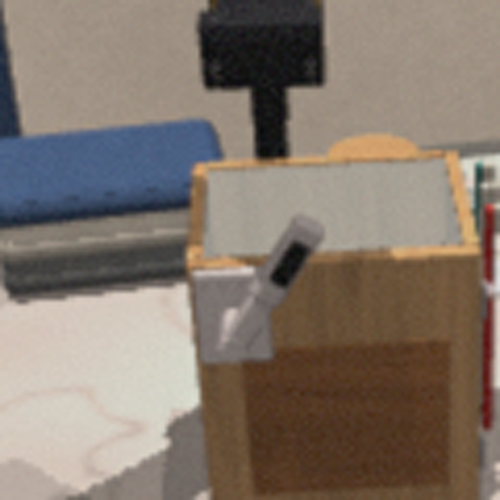

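Lever now about 0.55 rad from upright; finish by pushing with closed fingers from the hinge side.

```bash
python3 - <<'E'
from h import *
env.gripper_to(0)
h=hub(0)
S=h-.13*LY; S[2]=.36
env.move_straight(S); S[2]=.262; env.move_straight(S)
E_=h-.010*LY; E_[2]=.262
hit=env.move_straight(E_,rate=.04,force_limit=9); s=st(); print(hit, ((s['position']-h)@LY).round(4))
env.dwell(.2)
B=s['position']-.05*LY; env.move_straight(B); B=B.copy();B[2]=.40; env.move_straight(B)
f=snap('side','s19'); cv2.imwrite('pics/z19.png',cv2.convertScaleAbs(cv2.resize(f['image'][80:200,190:310],(500,500),interpolation=2),alpha=1.7)); st()
for a in (0,.05,.1,.2): print(a,proj(f,grip(0,a,.114)-.009*LX))
E
```

```text
t 131.7 p [0.497 0.128 0.264] F [ 1.4 -1.5  1.5] T [-0.14 -0.62 -0.03] op 0.01 j [  33.    9.  -11.    0.  -69. -132.]
True -0.0795
t 133.5 p [0.546 0.121 0.399] F [-1.1 -0.1  0.5] T [ 0.02 -0.14  0.02] op 0.005 j [  29.   12.   10.    0.  -89. -128.]
0 [242.8619941  129.58910778]
0.05 [244.86422074 129.53420596]
0.1 [246.86785653 129.57113609]
0.2 [250.85590186 129.91929865]
```

View pics/z19.png

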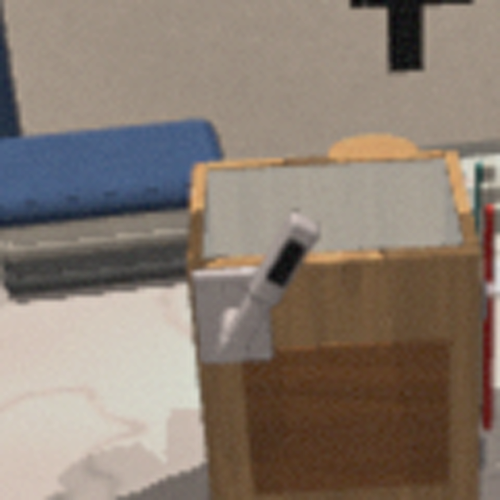

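```bash
python3 - <<'E'
from h import *
h=hub(0)
S=h-.095*LY; S[2]=.40
env.move_straight(S); S[2]=.262; env.move_straight(S)
for y in (.07,.055,.045,.035,.028,.024,.021,.019):
    p=h-y*LY; p[2]=.262; hit=env.move_straight(p,rate=.04,force_limit=25); s=env.read_state()
    print(y,hit,s['force'].round(1),((s['position']-h)@LY).round(4))
    if hit or s['force']@(-LY)>15: break
B=s['position']-.05*LY; env.move_straight(B); B=B.copy();B[2]=.40; env.move_straight(B)
f=snap('side','s20'); cv2.imwrite('pics/z20.png',cv2.convertScaleAbs(cv2.resize(f['image'][80:200,190:310],(500,500),interpolation=2),alpha=1.7)); st()
E
```

```text
0.07 False [ 5.2 -0.6  2.8] -0.071
0.055 False [1.  0.5 0.1] -0.0539
0.045 False [ 1.3 -0.5 -0.2] -0.0443
0.035 False [ 0.4 -0.4  0.3] -0.0343
0.028 False [-0.2 -0.2 -0.8] -0.0272
0.024 False [-0.4 -0.9  0.7] -0.0235
0.021 False [ 6.  -2.1 -2.4] -0.022
0.019 False [11.2 -4.  -5.9] -0.0219
t 139.7 p [0.489 0.129 0.399] F [-0.2  0.1 -0.8] T [ 0.02 -0.15 -0.01] op 0.002 j [  33.    6.    4.    0.  -88. -132.]
```

View pics/z20.png

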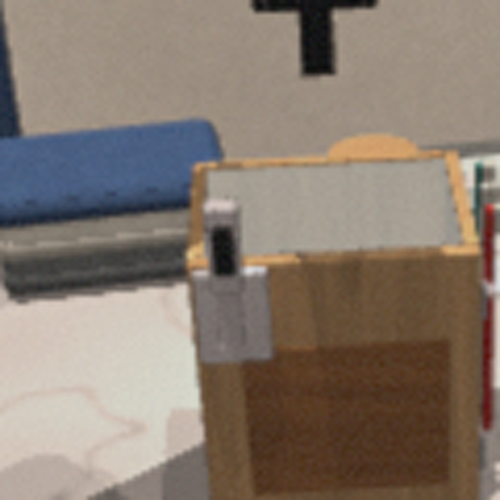

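```bash
python3 - <<'E'
from h import *
env.goto(wor([-.33,.25,.40]),down(82.44)); st()
fs={c:snap(c,c[0]+'21') for c in('side','top')}
i0=cv2.imread('pics/side0.png'); t0=cv2.imread('pics/top0.png')
m=lambda a,b:cv2.convertScaleAbs(np.hstack([cv2.resize(a[110:210,225:325],(400,400),interpolation=2),b]),alpha=1.7)
cv2.imwrite('pics/z21.png',m(i0,cv2.resize(fs['side']['image'][110:210,225:325],(400,400),interpolation=2)))
cv2.imwrite('pics/z22.png',cv2.convertScaleAbs(np.hstack([cv2.resize(t0[135:255,55:185],(400,370),interpolation=2),cv2.resize(fs['top']['image'][135:255,55:185],(400,370),interpolation=2)]),alpha=1.7))
p=i0[110:150,235:260].astype(int);q=fs['side']['image'][110:150,235:260].astype(int);print('lever diff',abs(p-q).mean().round(2))
E
```

```text
t 141.1 p [ 0.214 -0.1    0.4  ] F [ 0.3 -0.3  0.5] T [-0.   -0.18 -0.04] op 0.005 j [  17.  -26.  -21.    0.  -95. -115.]
lever diff 1.09
```

View pics/z21.png

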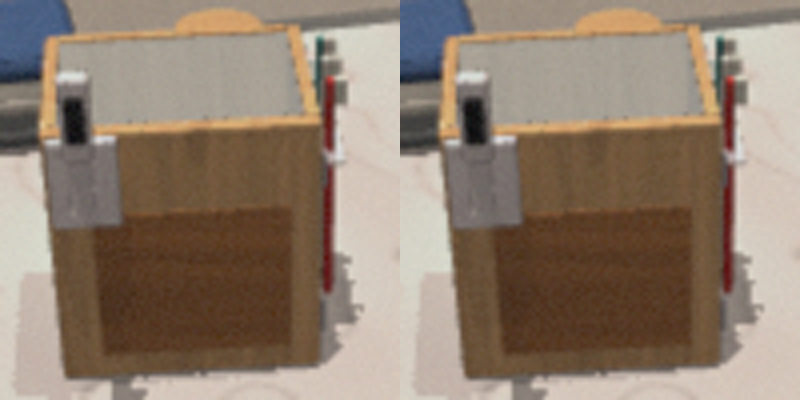

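View pics/z22.png

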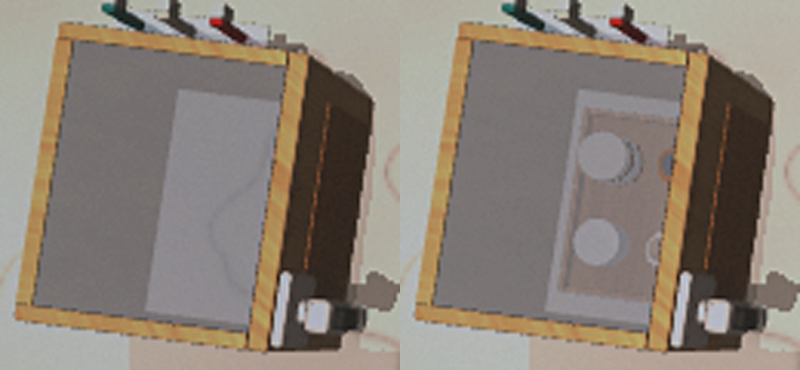

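View pics/s21.png

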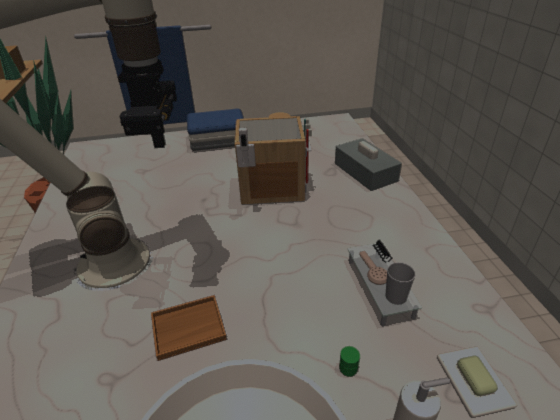

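```bash
python3 - <<'E'
from h import *
print(env.close_job()); st()
E
```

```text
the job is handed in; nothing more can be done
None
the job is handed in; nothing more can be done
```

The job is handed in, at about 141 s on the robot's clock. All four medicines (pill bottle, dropper bottle, ointment jar, corked vial) are in the tray, the tray is in the cabinet, and the cabinet is shut and locked.

**What I did**
- I gripped the lever over its release button and swung it down, then pulled the door open to about 1.6 rad.
- I lined up the tray that started farthest to the left, stood the four medicines in it, and pushed it in with the open fingers tilted forward.
- I closed the door by the lever grip and pushed the lever back upright.

**What the last checks showed**
- **Tray:** before I shut the door, its rear edge measured 10–15 mm behind the front plane (it needs at least 1 mm), and it was centred to within a few millimetres.
- **Door and lever:** both match the starting pictures. The lever met a hard stop at about 11 N, and the arm ended clear of everything.
- **Medicines:** from above, through the glass top, the pill bottle and jar stand upright. The door now partly hides the dropper and vial; they were upright before it closed.
- **Left alone:** the tumbler, face brush, hair clip and green look-alike show no visible movement.

**What went wrong or disagreed**
- The first swing left the lever at about 1.3 rad, so I pressed it down to level with closed fingers.
- The first push to bring the lever upright stopped early on its force limit, so I repeated it.
- The networks' positions for the medicines behind the glass were off or missing, so I checked those by eye.
- The pin clicking in was not read directly. I judged it from the hard stop and the picture.

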